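Snap the lid onto the clamping-bar tub

TASK

The aluminium bar lies across the top of the blue tub, above its fill line, so the lid cannot close: lay the bar flat on the tub's floor, on the black pad beside the dark bar. Then take the white lid by its handle off the sloping rack, put it on the tub and press it firmly but without violence until both yellow catches snap over it and it sits flush on the rim; let go, and leave the other things on the table where they are.

Things in the scene. Friction and masses are not known exactly. Their poses are not given: they have to be found in the camera images.
- tub: Blue open tub, fixed, left or right of the rack, its y roughly along the world x. Origin: centre of underside. Outer 132 (x) x 172 (y) mm, rim 65 mm high, walls 6 mm, floor 5 mm; inside 120 x 160 x 60 mm. A white fill line inside at 50 mm height. Outside each end (+y, -y) a catch tower, 44 mm wide, out to |y| = 108 mm, up to 86 mm high.
- tub_seat (a point): Centre of the tub's mouth at rim height (65 mm above the tub's underside), axes as the tub. The lid's origin is here when it is fully home.
- catch_l (a joint): Yellow sprung catch at the tub's +y end, 30 mm wide. Value (m): 0 = sprung in, grows as pushed outwards, stop 0.009; spring 1.4 N at 0, 3.2 N at 0.004. Nose edge at y = 81 mm, 74 mm above the tub's underside; upper face leads in at 30 degrees from vertical. The lid pushes it out 4 mm on the way down, then it springs back over the lid. Both together take 10 to 20 N of downward push.
- catch_r (a joint): The same catch at the tub's -y end.
- pad: Black rubber pad, fixed on the tub's floor, 34 x 154 x 6 mm, long side along the tub's y, its centre 24 mm to the +x or the -x side of the tub's middle. Origin: centre of its underside. The aluminium bar belongs on it.
- bar: Aluminium bar, 22 (x) x 150 (y) x 30 (z) mm, about 0.2 to 0.35 kg, two dark round holes in its sides. Origin: centre of its underside. At the start it lies crosswise (its y roughly along the tub's x) on the tub's two long rims, overhanging them by a few mm.
- bar_mid (a point): Middle of the aluminium bar, 15 mm above its underside.
- dark_bar: Dark steel bar of the same size, lying on the tub's floor 24 mm from the tub's middle on the side away from the pad, along the tub's y. Origin: centre of its underside. It stays in the tub.
- dark_mid (a point): Middle of the dark bar.
- rack: Fixed lid rack, mid table. Origin: centre of underside; front is -x, facing away from the robot (world +x). Base 200 (x) x 270 (y) mm. Shelf slopes 35 degrees, rising towards the robot; a ledge at the low edge holds the lid. A red crossbar (18 mm) along y, 34 mm behind and 95 mm above the lid's grip point, on posts at y = +-127 mm, bars a hand or lid going straight up or down: move square to the slope.
- lid: White lid, 0.2 to 0.4 kg. Plate 132 (x) x 170 (y) x 6 (z) mm; origin: centre of the plate's underside, z out of its top. Lip below: 116 x 156 mm outside, 12 mm deep, 2 mm play each side in the tub. Starts on the rack, z tilted 35 degrees to the rack's front, x up the slope. On the tub its y lies along the tub's y, either way round.
- lid_grip (a point): Grip point of the lid's black bar handle, axes as the lid, 26 mm above the lid's origin. The handle bar is 80 mm long along the lid's x, 16 mm thick along y, and spans 18 to 36 mm above the plate's underside (12 mm of open space under it between its two feet).
- vice: Small steel vice, fixed, on the other side of the rack from the tub, 180 x 90 x 80 mm. Not used. Origin: centre of the underside of its 120 x 90 mm base.
- puck: Aluminium tool-setting puck, 56 mm diameter, 22 mm high. Bystander; origin under its centre.
- spanner: Steel spanner, 170 mm long, lying flat. Bystander.
- oil: Closed green oil bottle, 52 mm diameter, 130 mm high. Bystander; origin under its centre.
- pendant: Grey hand control box with a black dial, 75 x 130 x 44 mm. Bystander; origin under its centre.
- offcut: Wooden offcut, 90 x 60 x 25 mm. Bystander; origin under its centre.
- mouse: Low round black pointing device, 60 mm diameter, 31 mm high. Bystander.
- holder: Steel tool holder standing upright, 62 mm diameter, 85 mm high. Bystander; origin under its centre.
Things that resemble listed ones, but are neither listed nor needed, are in the scene too. Of the things like the lid, leave any that is green; of the rest the smaller one is meant.

How it is judged:
On the way, in this order (a step that is already met when the one before it is completed fails the run):
1. the aluminium bar lies flat on the pad in the tub, below the fill line (z of bar_mid in the frame of tub between 0 and 0.032 m and x of bar_mid in the frame of tub between -0.06 and 0.06 m and y of bar_mid in the frame of tub between -0.08 and 0.08 m and horizontal distance between bar_mid and pad below 0.025 m), for 0.2 s.
2. the lid is home on the tub's rim, under both catches (z of lid in the frame of tub_seat between -0.004 and 0.003 m and horizontal distance between lid and tub_seat below 0.005 m and angle between the z axis of lid and the z axis of tub, either way round below 0.03 rad and angle between the y axis of lid and the y axis of tub, either way round below 0.06 rad and angle between lid's own z axis and vertical below 0.2 rad), for 0.2 s.
At the end, for the whole second after the job is handed in: Both bars in the tub, middles under 32 mm above its underside, the aluminium one within 25 mm of the pad; lid within 3 mm in height and 5 mm sideways of the seat point, level to 0.03 rad, in line to 0.06 rad; both catches back under 3 mm; released, at rest (all of step 1 and all of step 2 and z of dark_mid in the frame of tub between 0 and 0.032 m and x of dark_mid in the frame of tub between -0.06 and 0.06 m and y of dark_mid in the frame of tub between -0.08 and 0.08 m and value of joint each of catch_l, catch_r below 0.003 m and linear speed of lid below 0.01 m/s); the robot touches nothing.
It fails at once if a bystander on the table was moved by more than 30 mm (distance of any of puck, spanner, oil, pendant, offcut, mouse, holder from where it was at the start of the episode above 0.03 m).
It fails at once if the lid was forced against the tub with more than 100 N (contact force between lid and tub above 100 N).
It also fails if it takes over 72 s, if anything falls off the work surface, if the arm or the gripper's body presses on something with over 40 N, if the wrist force passes 120 N, or if a joint passes its speed limit or range.

ROBOT

A 7-joint arm with a two-finger parallel gripper is mounted at the origin on the work surface. World frame = base frame: x ahead of the robot, y to its left, z up, the work surface at z = 0. Lengths are in m, angles in rad, forces in N, time in s.
With the tool pointing down it reaches from about 0.35 to 0.9 m from the base axis. Payload 8.1 kg.
Tool frame: the origin (TCP) lies at the very end of the fingers, on their centre line; the grasp point (between the pads) lies 19 mm behind it; y points along the fingers, x is the direction in which the jaws open and shut, and the axes are right-handed (so a half turn about y gives the same grasp; the last joint's range is limited). The gripper opens to 92 mm and grips with 3 to 60 N. Pads are 19 mm wide; open, the fingers measure 130 mm over their backs; the gripper's body (75 mm by 190 mm) begins 47 mm behind the grasp point.
Start: joints at [-1.212, 0.434, 0.025, 1.573, -0.012, 1.134, -0.075], TCP at [0.279, 0.56, 0.227] pointing down, gripper open.
Joint ranges: [-2.62, 2.62], [-0.44, 2.09], [-1.27, 1.32], [0.08, 2.57], [-1.32, 4.46], [0.12, 2], [-2.74, 2.74]. Speed limits (rad/s): [2.22, 2.22, 3.01, 3.01, 3.14, 3.14, 3.14].

INTERFACE

Orientations are given as a rotation vector (axis times angle).
In Python, from cell import arm, imaging gives the robot as it stands. The module is installed in compiled form; this text tells all that it offers.
- The arm moves only by the tool send_rows, never from a script. Its argument "steps" is a list of rows, each a list of 5 numbers: the opening, from 0 (shut) to 1 (fully open), then the shift along the tool's x, y, z in cm, then the turn about the tool's y in rad. In form: [[jaw, x, y, z, roll], ...]. A call has 1 to 20 rows; each row is the pose to reach, as a shift and turn from the pose commanded when the call began, along the tool's axes at that moment; what a row does not reach only later rows make up. A row lasts 1/8 s, in which the tool goes at most 62.5 mm and 10.7 degrees, less where a joint would pass 70% of its speed; a pose out of reach is approached as far as the arm can. A call with a gripper value outside its range is refused whole. The fingers move at their own pace and stop on an object; "squeeze" is the grip in N (left out, the last holds). Time passes only in rows, so rows that repeat a pose let the fingers close. It gives the time, the measured TCP pose, the force and the opening at its end, in the units of the state.
- arm.observe(): the state, without advancing time (a new reading comes with each control period).
- imaging.get_image(name): name is "scene" or "top"; returns the picture (480x640x3 uint8, blue, green, red); there is no depth.
- imaging.camera_params(name): a dict with "camera_matrix" (3x3 intrinsics, pixels), "position" and "orientation" of the camera in the world. Camera axes: x right, y down, z forward; pixel columns grow to the right and rows downward; lengths in m; the calibration is good to about 2 mm. A picture is of the moment at which its call begins. camera_params takes no time and is no camera call.
- arm.sign_off(): hands the job in, once; it reports no verdict.
The state is a dict: "clock": time; "joints": joint angles; "dq": joint speeds; "joint_efforts": joint torques, N m; "position": TCP position; "ee_rot": TCP orientation; "force": force on the tool from outside, world axes, zero at the start; "ft_torque": the same for the moment, N m; "width": opening from 0.0 (shut) to 1.0 (fully open).
Only numpy, scipy, OpenCV 4.12 (cv2) and the standard library are available. Lean on these libraries where they do the work, as an engineer would, in place of code of your own. Each camera call takes 0.05 s, during which the arm holds its last target.

## Working session

There is one attempt and no reset: what is moved stays moved. The work goes in short steps, Python scripts to look and compute and a tool call to move; the robot and the scene stay as the last step left them, time stands still between calls to the robot, and variables do not carry over. Pictures are saved under pics/ and viewed, and the job is handed in when it is done.

Besides the shell and the picture viewer there is one more tool, called in YAML: its name, and indented under it one key for each argument. send_rows: Moves the arm, as the interface text tells. Its arguments: {"type":"object","properties":{"steps":{"type":"array","items":{"type":"array","items":{"type":"number"}}},"squeeze":{"type":"number"}},"required":["steps"]}

```bash
ls; mkdir -p pics; python3 - <<'E'
from cell import arm, imaging
import cv2
print(arm.observe())
for n in ("scene","top"):
    im=imaging.get_image(n); cv2.imwrite(f"pics/{n}0.png",im); print(imaging.camera_params(n))
E
```

```text
pics
{'clock': 0.0, 'joints': array([-1.21160504,  0.43525905,  0.02498777,  1.57406712, -0.01158877,
        1.13400072, -0.07509502]), 'dq': array([ 4.11327983e-04, -4.51516948e-05,  4.30508392e-04, -1.85937840e-03,
       -2.52395466e-03,  8.72535395e-04, -2.17478361e-04]), 'joint_efforts': array([ 1.15028459e-03, -6.67854238e+01,  9.86187011e-01, -3.14474702e+01,
       -6.02759072e-02,  4.23740828e-02,  1.86851898e-04]), 'position': array([0.27830981, 0.55905824, 0.22593433]), 'ee_rot': array([-1.39397497, -0.86171854,  0.86378233]), 'force': array([-0.32703886, -0.62666627, -0.43327308]), 'ft_torque': array([ 0.000628  , -0.00094029,  0.01946123]), 'width': 1.0001663913075454}
{'camera_matrix': array([[465.94355478,   0.        , 322.25224254],
       [  0.        , 465.94355478, 241.82625884],
       [  0.        ,   0.        ,   1.        ]]), 'position': array([ 1.11574193, -0.19841154,  1.16057035]), 'orientation': array([-2.13204362, -1.58230515,  0.44199949])}
{'camera_matrix': array([[526.17433617,   0.        , 315.39774461],
       [  0.        , 526.17433617, 240.36148564],
       [  0.        ,   0.        ,   1.        ]]), 'position': array([0.31897896, 0.00918519, 1.32499859]), 'orientation': array([-2.16904538,  2.15228071, -0.13561298])}
```

View pics/scene0.png

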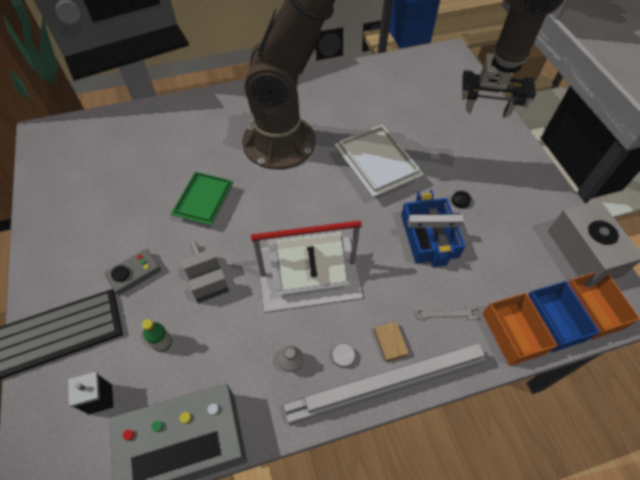

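View pics/top0.png

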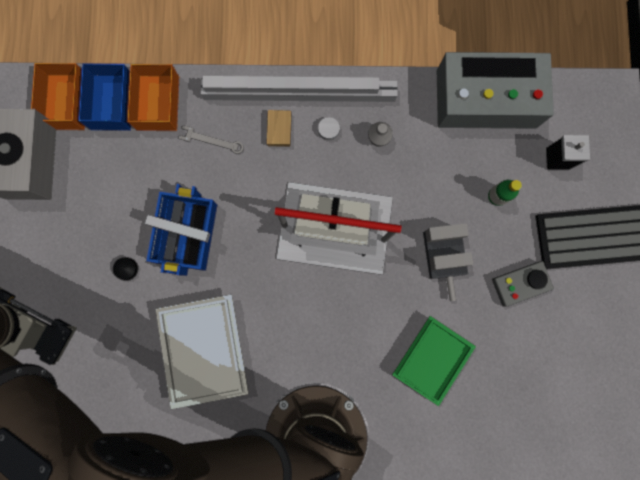

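The top view has +x up and +y left. Lid candidates in it:
- White plate with a black handle on the rack at (333,220).
- Larger white tray or lid at (200,350).
- Green one at (435,360), to be left alone.

The smaller white one on the rack fits the description. The only bar candidate is the silver one across the blue tub at (178,229). The rail at (300,88) and the blue bin at (105,97) are decoys. I'll check both choices in close crops.

```bash
python3 - <<'E'
import cv2
t=cv2.imread("pics/top0.png"); s=cv2.imread("pics/scene0.png")
def c(im,x,y,w,h,k,n): cv2.imwrite("pics/"+n,cv2.resize(im[y:y+h,x:x+w],None,fx=k,fy=k,interpolation=cv2.INTER_CUBIC))
c(t,130,170,100,110,5,"t_tub.png"); c(t,265,170,145,110,5,"t_rack.png")
c(s,390,180,90,95,6,"s_tub.png"); c(s,240,210,135,110,5,"s_rack.png")
E
```

```text
(no output)
```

View pics/t_tub.png

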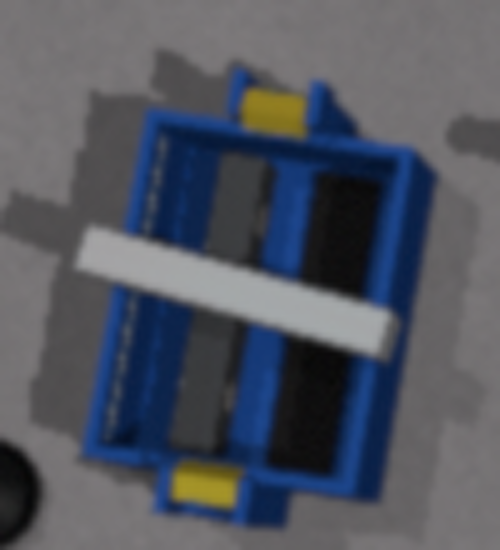

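View pics/t_rack.png

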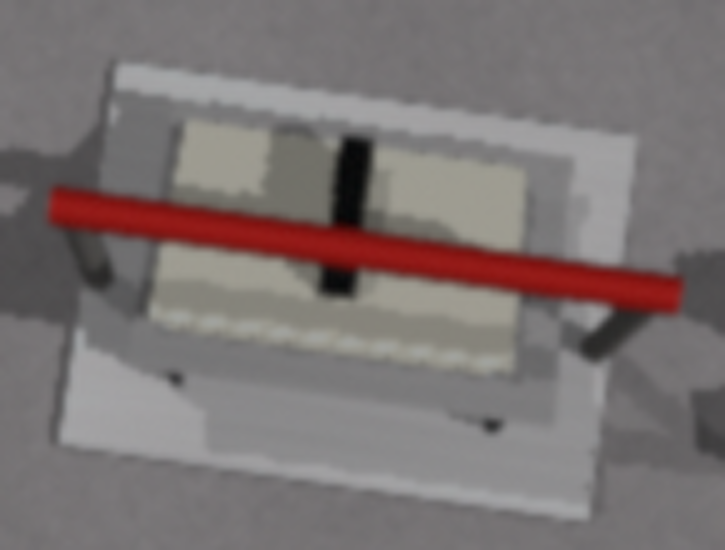

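View pics/s_tub.png

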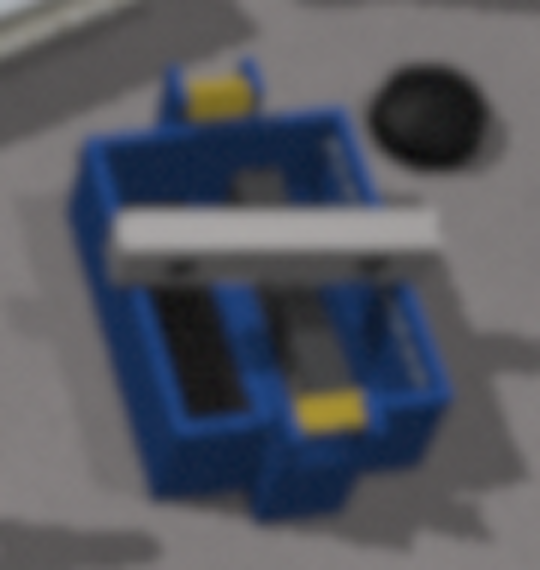

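View pics/s_rack.png

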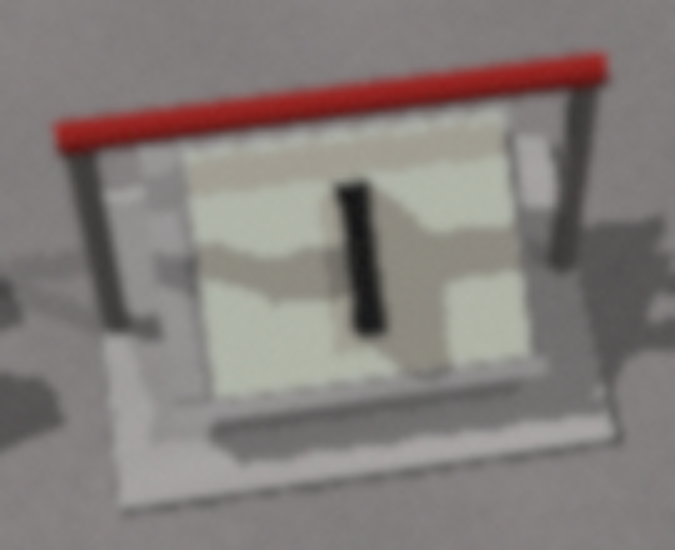

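The crops confirm the choice: a cream-white plate with a black bar handle under the red crossbar, and the silver bar with two holes across the tub. In the top crop the black pad is on the right of the tub and the dark bar on the left. Next I fit the poses from keypoints in both views.

```bash
cat > h.py <<'E'
import numpy as np, cv2
from scipy.optimize import least_squares
from scipy.spatial.transform import Rotation as R
from cell import arm, imaging
P={n:imaging.camera_params(n) for n in("scene","top")}
def proj(n,X):
    p=P[n]; X=np.atleast_2d(X); Rc=R.from_rotvec(p["orientation"]).as_matrix()
    c=(X-p["position"])@Rc; k=p["camera_matrix"]; u=c@k.T; return u[:,:2]/u[:,2:]
def ray(n,uv,z):
    p=P[n]; d=R.from_rotvec(p["orientation"]).as_matrix()@np.linalg.inv(p["camera_matrix"])@np.array([*uv,1.]); o=p["position"]; return o+d*(z-o[2])/d[2]
def crop(ox,oy,k,pts): return (np.array(pts,float)+.5)/k-.5+np.array([ox,oy])
def pose(q,X,z0=0): # planar x,y,yaw
    c,s=np.cos(q[2]),np.sin(q[2]); X=np.asarray(X,float); return np.c_[q[0]+c*X[:,0]-s*X[:,1],q[1]+s*X[:,0]+c*X[:,1],z0+X[:,2]]
def fit(obs,q0,z0=0):
    f=lambda q:np.concatenate([(proj(n,pose(q,X,z0))-uv).ravel() for n,X,uv in obs])
    r=least_squares(f,q0,loss="soft_l1"); return r.x,np.round(r.fun.reshape(-1,2),1)
E
python3 - <<'E'
from h import *
for n in("scene","top"): print(n,proj(n,[[.4,0,0]]), R.from_rotvec(P[n]["orientation"]).as_matrix()[:,2])
s=arm.observe(); print(R.from_rotvec(s["ee_rot"]).as_matrix().round(3))
# tub, z=65 rim corners (x right in top image, y up)
w,l,h=.066,.086,.065
tt=crop(130,170,5,[(150,110),(417,152),(85,458),(358,497),(435,178),(380,500)])
Xt=[(-w,l,h),(w,l,h),(-w,-l,h),(w,-l,h),(w,l,0),(w,-l,0)]
st=crop(390,180,6,[(88,135),(345,106),(450,398),(152,497),(185,430)])
Xs=[(w,-l,h),(-w,-l,h),(-w,l,h),(w,l,0),(.060,.080,.065)]
q,r=fit([("top",Xt,tt),("scene",Xs,st)],[.5,.3,-1.75]); print("tub",q,"\n",r)
for n in P:
  im=cv2.imread(f"pics/{n}0.png")
  k=6; o=(130,170) if n=="top" else (390,180)
  c=cv2.resize(im[o[1]:o[1]+100,o[0]:o[0]+100],None,fx=k,fy=k,interpolation=cv2.INTER_CUBIC)
  def poly(pts,col):
    uv=((proj(n,pose(q,pts))-o+.5)*k-.5).round().astype(int); cv2.polylines(c,[uv],True,col,1)
  for z in(0,h): poly([(-w,-l,z),(w,-l,z),(w,l,z),(-w,l,z)],(0,255,255) if z else (255,255,255))
  a,b=.06,.08; poly([(-a,-b,h),(a,-b,h),(a,b,h),(-a,b,h)],(0,255,0))
  a,b=.017,.077; poly([(.024+x,y,.011) for x,y in((-a,-b),(a,-b),(a,b),(-a,b))],(0,0,255))
  cv2.imwrite(f"pics/ov_tub_{n}.png",c)
E
```

```text
scene [[312.4139889  235.79247914]] [-0.50290776  0.16107937 -0.84919799]
top [[316.9223141  272.13283349]] [ 0.12105828 -0.00355289 -0.99263904]
[[ 0.446 -0.001 -0.895]
 [ 0.895 -0.001  0.446]
 [-0.001 -1.    -0.   ]]
tub [ 0.49609858  0.33203604 -1.71324756] 
 [[ 0.  -0.5]
 [ 0.  -0.9]
 [-0.2 -0.5]
 [-0.6 -0.1]
 [ 1.2 -1.1]
 [ 0.5  1. ]
 [-0.6 -0.8]
 [-0.  -1.2]
 [ 0.7 -0.8]
 [-0.1  0.4]
 [ 0.1 -2.2]]
```

```bash
python3 - <<'E'
import cv2,numpy as np
a=cv2.imread("pics/ov_tub_top.png");b=cv2.imread("pics/ov_tub_scene.png")
cv2.imwrite("pics/ov1.png",cv2.resize(np.hstack([a,b]),(800,400)))
E
```

```text
(no output)
```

View pics/ov1.png

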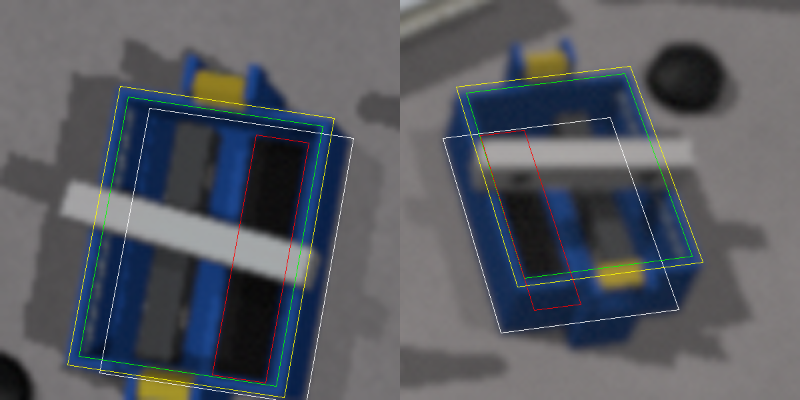

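```bash
cat > lidfit.py <<'E'
from h import *
def lp(q,X):
    Rz=R.from_euler("z",q[3]); T=R.from_euler("y",-35,degrees=True)  # lid z tilts to -x
    return Rz.apply(T.apply(np.asarray(X,float)))+q[:3]
E
python3 - <<'E'
from lidfit import *
a,b,h=.011,.075,.03
tb=crop(130,170,5,[(90,225),(400,310),(385,358),(75,268)]); sb=crop(390,180,6,[(118,210),(436,207),(440,240),(112,250)])
# bar y to the right in top view; x toward bottom? x=y x z
Xt=[(-a*1,-b,h),(-a,b,h),(a,b,h),(a,-b,h)]
# y right(-Yw) , x = y cross z = (-Y)x Z = -X  -> down in image
Xs=[(a,b,h),(a,-b,h),(-a,-b,h),(-a,b,h)]
# scene: image up = toward robot = -Xw = bar +x ; image left = -Yw= bar +y
qb,r=fit([("top",Xt,tb),("scene",Xs,sb)],[.5,.33,-2.8],.065); print("bar",qb,"\n",r)
for nm in(("top",Xt,tb),("scene",Xs,sb)): print(nm[0],fit([nm],[.5,.33,-2.8],.065)[0])
H=.036;p=.006
Xt=[(-.04,-.008,H),(-.04,.008,H),(.04,.008,H),(.04,-.008,H),(-.066,-.085,p),(-.066,.085,p)]
ut=crop(265,170,5,[(342,137),(372,137),(355,297),(320,293),(183,118),(525,168)])
Xs=[(.04,.008,H),(.04,-.008,H),(-.04,-.008,H),(-.04,.008,H),(-.066,.085,p),(-.066,-.085,p),(.066,.085,p),(.066,-.085,p)]
us=crop(240,210,5,[(335,182),(368,180),(384,332),(352,336),(213,400),(530,360),(185,148),(507,112)])
f=lambda q:np.concatenate([(proj("top",lp(q,Xt))-ut).ravel(),(proj("scene",lp(q,Xs))-us).ravel()])
r=least_squares(f,[.45,0,.08,3.0],loss="soft_l1"); print("lid",r.x,"grip",lp(r.x,[[0,0,.026]])); print(r.fun.reshape(-1,2).round(1))
q=r.x
ims=[]
for n,o in(("top",(265,170)),("scene",(240,210))):
  im=cv2.imread(f"pics/{n}0.png");k=4
  c=cv2.resize(im[o[1]:o[1]+110,o[0]:o[0]+145],None,fx=k,fy=k,interpolation=cv2.INTER_CUBIC)
  g=lp(q,[[0,0,.026]])[0]; ux=np.array([np.cos(q[3]),np.sin(q[3]),0]); uy=np.array([-ux[1],ux[0],0])
  def pl(W,col): cv2.polylines(c,[((proj(n,W)-o+.5)*k-.5).round().astype(int)],True,col,1)
  pl(lp(q,[(-.066,-.085,p),(.066,-.085,p),(.066,.085,p),(-.066,.085,p)]),(255,0,0))
  pl(lp(q,[(-.04,-.008,H),(.04,-.008,H),(.04,.008,H),(-.04,.008,H)]),(0,255,0))
  bar=g+.034*ux+np.array([0,0,.095]); pl(np.array([bar-.127*uy,bar+.127*uy]),(255,255,0))
  ims.append(c)
  print("bar z", bar)
cv2.imwrite("pics/ov2.png",cv2.resize(np.hstack(ims),(800,304)))
E
```

```text
bar [ 0.49731264  0.33120664 -3.40940776] 
 [[ 0.7 -0.2]
 [-0.7 -0.1]
 [-0.4 -0.8]
 [ 0.8  0. ]
 [-0.8 -0.4]
 [-0.6 -0.9]
 [ 0.2  0.1]
 [ 1.2 -0.6]]
top [ 0.4966358   0.33138842 -3.40913825]
scene [ 0.49875861  0.33064575 -3.41326581]
lid [ 0.52081769 -0.03696474  0.07707716  2.98894066] grip [[ 0.53555726 -0.03923241  0.09837512]]
[[ 0.2  0.3]
 [ 0.8  1.4]
 [ 0.8 -7. ]
 [ 0.9 -7.3]
 [ 0.9  0.8]
 [ 0.4  1.7]
 [ 1.1  0.4]
 [ 0.6  0.1]
 [ 0.9  0.1]
 [ 1.2  0.1]
 [ 0.6 -0.9]
 [ 0.3 -0.8]
 [ 0.3  0.2]
 [-0.5 -0.1]]
bar z [ 0.50195264 -0.03406238  0.19337512]
bar z [ 0.50195264 -0.03406238  0.19337512]
```

View pics/ov2.png

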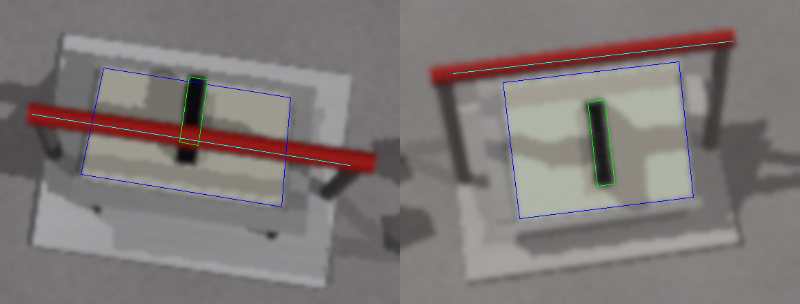

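Both fits are good. The tool points straight down and can only turn about its own axis, so I'll have to level the lid by other means later. I'll do the bar first.

```bash
cat >> h.py <<'E'
def plan(x,y,z,yaw_deg):
    s=arm.observe(); M=R.from_rotvec(s["ee_rot"]).as_matrix(); d=np.array([x,y,z])-s["position"]
    cur=np.degrees(np.arctan2(M[1,0],M[0,0])); roll=-np.radians((yaw_deg-cur+180)%360-180)
    print("t",round(s["clock"],2),"pos",s["position"].round(4),"yaw",cur.round(1),"tilt",M[:,1].round(3),"w",round(s["width"],3),"F",s["force"].round(1),"q",s["joints"].round(2))
    print("shift cm",(M.T@d*100).round(2),"roll",round(roll,3))
E
python3 -c "
from h import *
plan(.497,.331,.15,-15.3)"
```

```text
t 0.1 pos [0.2783 0.5591 0.226 ] yaw 63.5 tilt [-0.001 -0.001 -1.   ] w 0.997 F [ 0.3 -0.8  0.6] q [-1.21  0.44  0.02  1.57 -0.01  1.13 -0.08]
shift cm [-10.66   7.62 -29.74] roll 1.376
```

send_rows:
  steps:
    - [1,-5.3,2,-15,0.7]
    - [1,-10.7,4,-29.7,1.376]
    - [1,-10.7,6,-29.7,1.376]
    - [1,-10.7,7.6,-29.7,1.376]
    - [1,-10.7,7.6,-29.7,1.376]
    - [1,-10.7,7.6,-29.7,1.376]
    - [1,-10.7,7.6,-29.7,1.376]
    - [1,-10.7,7.6,-29.7,1.376]
    - [1,-10.7,7.6,-29.7,1.376]
    - [1,-10.7,7.6,-29.7,1.376]

```text
clock: 1.35
position: [0.4965, 0.3314, 0.1506]
ee_rot: [-1.561, 0.208, -0.208]
force: [-0.6, -0.7, 0.1]
width: 0.999
```

```bash
python3 -c "
from h import *
plan(.497,.331,.071,-15.3)
cv2.imwrite('pics/s1.png',imaging.get_image('scene')[100:300,350:550].repeat(3,0).repeat(3,1))"
```

```text
t 1.35 pos [0.4965 0.3314 0.1506] yaw -15.2 tilt [-0. -0. -1.] w 0.999 F [-0.6 -0.7  0.1] q [-0.96  0.48  0.4   1.76 -0.22  0.95 -0.73]
shift cm [ 0.05  7.96 -0.02] roll 0.002
```

View pics/s1.png

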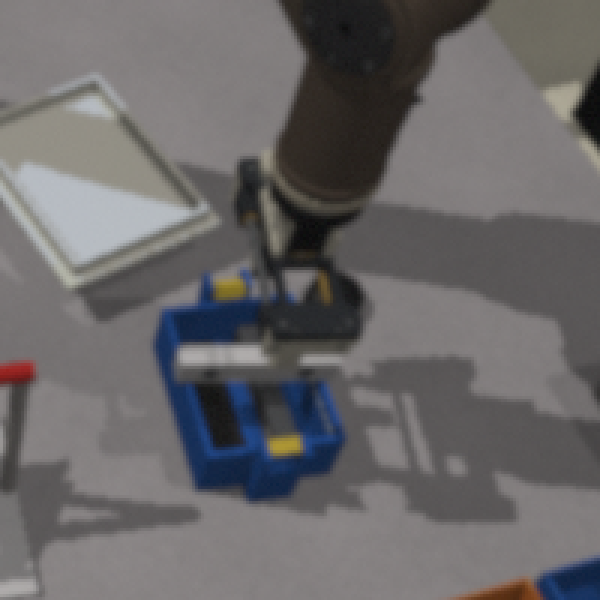

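The hand straddles the bar at about (270,360) in the enlarged view. Descend and grip.

send_rows:
  steps:
    - [1,0,4,0,0]
    - [1,0,7.9,0,0]
    - [1,0,7.9,0,0]
    - [0,0,7.9,0,0]
    - [0,0,7.9,0,0]
    - [0,0,7.9,0,0]
    - [0,0,7.9,0,0]
    - [0,0,7.9,0,0]
    - [0,0,7.9,0,0]
  squeeze: 35

```text
clock: 2.52
position: [0.4967, 0.3314, 0.0718]
ee_rot: [-1.561, 0.21, -0.21]
force: [0.0, -0.1, 1.0]
width: 0.397
```

```bash
python3 -c "
from h import *
plan(.497,.331,.15,81.8)"
```

```text
t 2.52 pos [0.4967 0.3314 0.0718] yaw -15.3 tilt [-0. -0. -1.] w 0.397 F [ 0.  -0.1  1. ] q [-0.93  0.57  0.36  1.83 -0.27  0.79 -0.69]
shift cm [ 0.04 -7.82 -0.03] roll -1.695
```

send_rows:
  steps:
    - [0,0,0,0,0]
    - [0,0,0,0,0]
    - [0,0,0,0,0]
    - [0,0,-1,0,0]
    - [0,0,-4.5,0,0]
    - [0,0,-8,0,0]
    - [0,0,-8,0,0]

```text
clock: 3.4
position: [0.4983, 0.3322, 0.1547]
ee_rot: [-1.557, 0.207, -0.212]
force: [-0.0, -0.0, -3.9]
width: 0.236
```

```bash
python3 -c "
from h import *
q=np.array([0.4961,0.3320,-1.7132]); T=pose(q,[(.024,0,0)])[0]; print(T)
plan(T[0],T[1],.15,np.degrees(q[2])+180)
cv2.imwrite('pics/s2.png',imaging.get_image('scene')[100:300,350:550].repeat(3,0).repeat(3,1))"
```

```text
[0.49269385 0.30824293 0.        ]
t 3.4 pos [0.4983 0.3322 0.1547] yaw -15.3 tilt [ 0.004  0.003 -1.   ] w 0.236 F [-0.  -0.  -3.9] q [-0.96  0.47  0.41  1.76 -0.22  0.95 -0.73]
shift cm [ 0.09  0.46 -2.46] roll -1.696
```

View pics/s2.png

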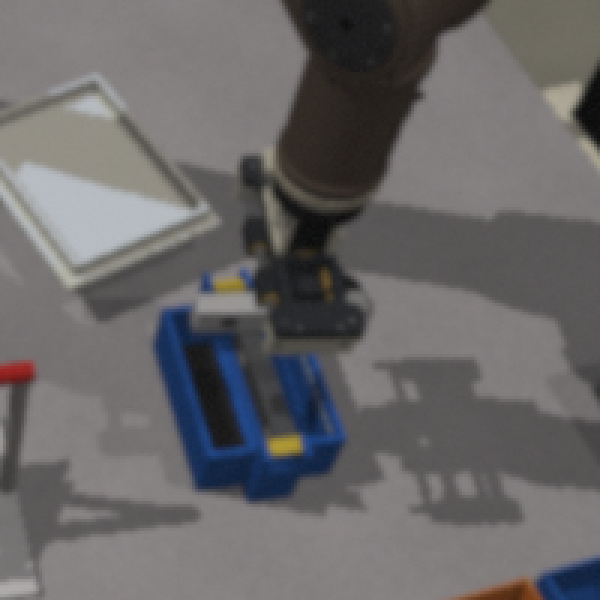

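The bar is held level in the hand. Turn it and move over the pad.

send_rows:
  steps:
    - [0,0,0,-1,-0.17]
    - [0,0,0,-2.4,-0.34]
    - [0,0.1,0,-2.4,-0.51]
    - [0,0.1,0,-2.4,-0.68]
    - [0,0.1,0,-2.4,-0.85]
    - [0,0.1,0,-2.4,-1.02]
    - [0,0.1,0,-2.4,-1.19]
    - [0,0.1,0,-2.4,-1.36]
    - [0,0.1,0,-2.4,-1.53]
    - [0,0.1,0,-2.4,-1.696]
    - [0,0.1,0,-2.4,-1.696]
    - [0,0.1,0,-2.4,-1.696]

```text
clock: 4.95
position: [0.4909, 0.3076, 0.1509]
ee_rot: [-1.274, -1.1, 1.102]
force: [0.6, -0.2, -3.8]
width: 0.237
```

```bash
python3 -c "
from h import *
q=np.array([0.4961,0.3320,-1.7132]); T=pose(q,[(.024,0,0)])[0]
plan(T[0],T[1],.02,np.degrees(q[2])+180)
a=cv2.resize(imaging.get_image('scene')[160:290,370:500],None,fx=3,fy=3);b=cv2.resize(imaging.get_image('top')[150:280,110:240],None,fx=3,fy=3)
cv2.imwrite('pics/s3.png',np.hstack([a,b]))"
```

```text
t 4.95 pos [0.4909 0.3076 0.1509] yaw 81.7 tilt [-0.001 -0.001 -1.   ] w 0.237 F [ 0.6 -0.2 -3.8] q [-0.64  0.44 -0.01  1.78  0.01  0.93  0.77]
shift cm [ 0.1  13.09 -0.18] roll -0.003
```

View pics/s3.png

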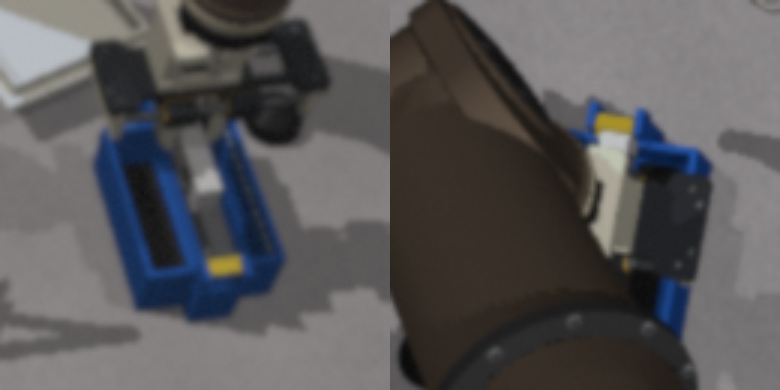

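```bash
python3 -c "
from h import *
s=arm.observe()['position']; u=np.array([.99,-.142,0])
for sg in(1,-1):
  e=s+sg*.075*u; e[2]=.174
  for n,o,dx in(('top',(110,150),390),('scene',(370,160),0)): print(sg,n,(proj(n,e)-o)*3+[dx,0])
"
```

```text
1 top [[613.54678818 126.1665594 ]]
1 scene [[213.61847423 189.73915945]]
-1 top [[576.72600407 325.42173328]]
-1 scene [[166.46294256  54.75607107]]
```

```bash
python3 -c "
from h import *
a=cv2.resize(imaging.get_image('scene')[185:255,410:470],None,fx=8,fy=8,interpolation=cv2.INTER_CUBIC)
b=cv2.resize(imaging.get_image('top')[175:235,160:215],None,fx=5,fy=5,interpolation=cv2.INTER_CUBIC)
c=np.zeros((560,760,3),np.uint8);c[:,:480]=a;c[:300,485:]=b
cv2.imwrite('pics/s4.png',c)
s=arm.observe()['position']; u=np.array([.99,-.142,0]);v=np.array([-.142,-.99,0])
for sg in(1,):
 for z in(.174,.144):
  for w in(-.011,.011):
   e=s+sg*.075*u+w*v; e[2]=z
   for n,o,k,dx in(('top',(160,175),5,485),('scene',(410,185),8,0)): print(z,w,n,(proj(n,e)-o)*k+[dx,0])
"
```

```text
0.174 -0.011 top [[582.91118076  81.41647475]]
0.174 -0.011 scene [[283.32286433 301.90931077]]
0.174 0.011 top [[631.60741299  88.70933457]]
0.174 0.011 scene [[217.01322648 310.29956378]]
0.144 -0.011 top [[599.4502361   95.45143706]]
0.144 -0.011 scene [[261.98361824 353.4595231 ]]
0.144 0.011 top [[646.94313874 102.56697839]]
0.144 0.011 scene [[197.02596946 361.75634456]]
```

View pics/s4.png

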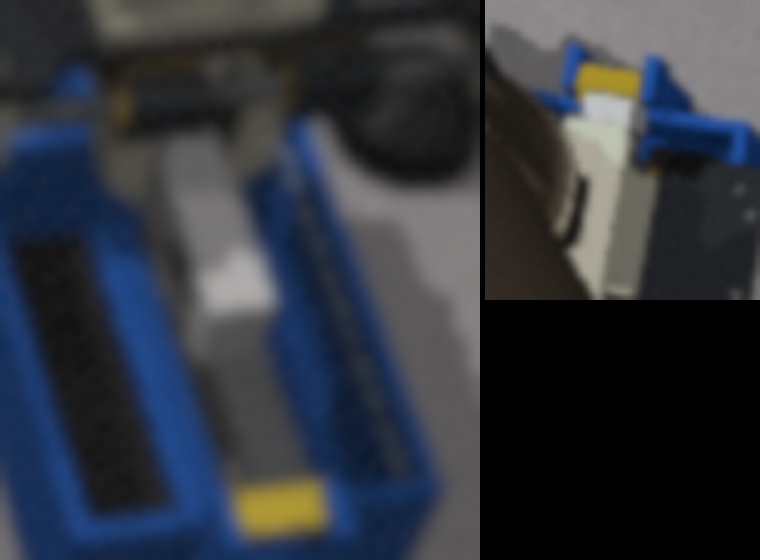

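The bar's far end shows at (237,311) in the left enlargement, within a few mm of where it should be. Lower it.

send_rows:
  steps:
    - [0,0.1,4,-0.1,0]
    - [0,0.1,7,-0.1,0]
    - [0,0.1,9,-0.1,0]
    - [0,0.1,10.5,-0.1,0]
    - [0,0.1,12,-0.1,0]
    - [0,0.1,13,-0.1,0]
    - [0,0.1,13,-0.1,0]

```text
clock: 6.02
position: [0.4922, 0.3086, 0.0212]
ee_rot: [-1.273, -1.103, 1.105]
force: [0.2, 1.8, -2.9]
width: 0.236
```

```bash
python3 -c "
from h import *
q=np.array([0.4961,0.3320,-1.7132]); T=pose(q,[(.024,0,0)])[0]
plan(T[0],T[1],.018,np.degrees(q[2])+180)
a=cv2.resize(imaging.get_image('scene')[160:290,370:500],None,fx=3,fy=3);b=cv2.resize(imaging.get_image('top')[150:280,110:240],None,fx=3,fy=3)
cv2.imwrite('pics/s5.png',np.hstack([a,b]))"
```

```text
t 6.03 pos [0.4922 0.3086 0.0212] yaw 81.9 tilt [-0.001 -0.001 -1.   ] w 0.236 F [ 0.2  1.8 -2.9] q [-0.64  0.61 -0.02  1.88  0.02  0.66  0.76]
shift cm [-0.03  0.32 -0.06] roll 0.0
```

View pics/s5.png

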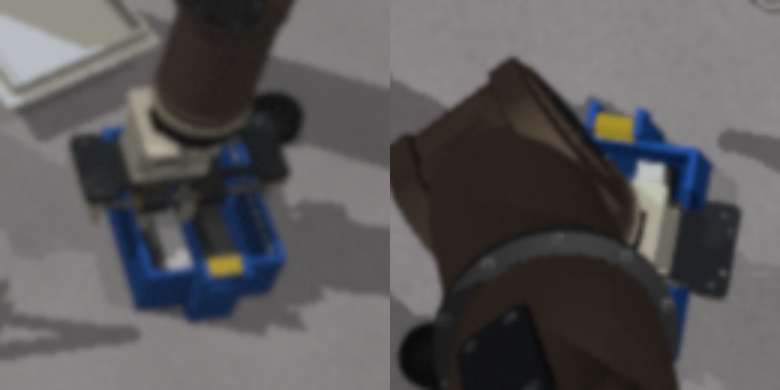

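The bar is inside the tub, over the pad. Set it down, open a little and lift off.

send_rows:
  steps:
    - [0,0,0.3,0,0]
    - [0,0,0.3,0,0]
    - [0.3,0,0.3,0,0]
    - [0.3,0,0.3,0,0]
    - [0.3,0,0.3,0,0]
    - [0.3,0,-1,0,0]
    - [0.3,0,-4,0,0]
    - [0.3,0,-9,0,0]
    - [0.6,0,-14,0,0]
    - [1,0,-18,0,0]
    - [1,0,-18,0,0]

```text
clock: 7.5
position: [0.4942, 0.31, 0.2063]
ee_rot: [-1.274, -1.11, 1.098]
force: [-0.3, -0.3, -0.7]
width: 0.578
```

```bash
python3 -c "
from h import *
plan(.60,-.04,.24,81.3)
a=cv2.resize(imaging.get_image('scene')[160:290,370:500],None,fx=3,fy=3);b=cv2.resize(imaging.get_image('top')[150:280,110:240],None,fx=3,fy=3)
cv2.imwrite('pics/s6.png',np.hstack([a,b]))"
```

```text
t 7.5 pos [0.4942 0.31   0.2063] yaw 81.9 tilt [ 0.006  0.004 -1.   ] w 0.578 F [-0.3 -0.3 -0.7] q [-0.64  0.38 -0.01  1.71  0.01  1.04  0.77]
shift cm [-33.14  -3.47 -15.45] roll 0.01
```

View pics/s6.png

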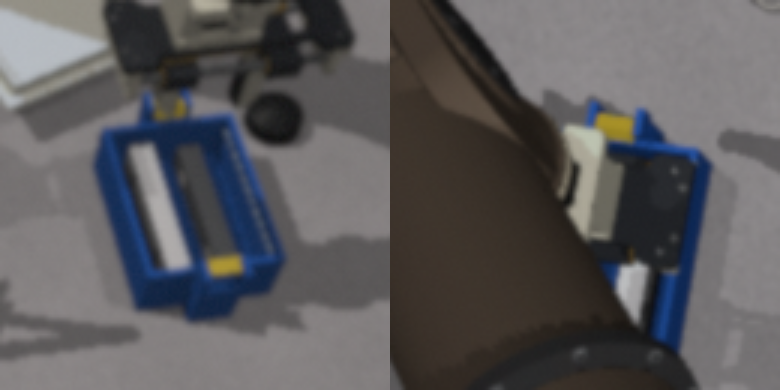

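The bar lies flat on the pad at (158,205) in the left half, beside the dark bar. Now the lid. With a vertical hand I'll grip the lower part of its handle, clear of the crossbar, and approach square to the slope.

```bash
python3 -c "
from h import *
plan(.622,-.0525,.24,81.25)"
```

```text
t 7.6 pos [0.4924 0.3088 0.2024] yaw 81.9 tilt [ 0.001  0.001 -1.   ] w 0.664 F [ 0.3 -0.6  0.2] q [-0.64  0.39 -0.01  1.71  0.01  1.04  0.77]
shift cm [-33.93  -3.77 -17.94] roll 0.011
```

send_rows:
  steps:
    - [1,0,-3.8,-3,0]
    - [1,-2,-3.8,-8,0]
    - [1,-8,-3.8,-12,0.011]
    - [1,-14,-3.8,-17,0.011]
    - [1,-20,-3.8,-18,0.011]
    - [1,-26,-3.8,-18,0.011]
    - [1,-31,-3.8,-18,0.011]
    - [1,-34,-3.8,-18,0.011]
    - [1,-34,-3.8,-18,0.011]
    - [1,-34,-3.8,-18,0.011]
    - [1,-34,-3.8,-18,0.011]

```text
clock: 8.98
position: [0.6226, -0.0513, 0.2391]
ee_rot: [-1.275, -1.097, 1.098]
force: [-0.6, -0.2, 0.3]
width: 0.998
```

```bash
python3 -c "
from h import *
plan(.622,-.0525,.159,81.25)
plan(.560,-.043,.069,81.25)
cv2.imwrite('pics/s7.png',cv2.resize(imaging.get_image('scene')[130:330,200:450],None,fx=3,fy=3))"
```

```text
t 8.97 pos [ 0.6226 -0.0513  0.2391] yaw 81.4 tilt [-0.001  0.001 -1.   ] w 0.998 F [-0.6 -0.2  0.3] q [-0.07  0.42  0.09  1.56 -0.04  1.16  1.46]
shift cm [-0.14  8.01  0.03] roll 0.002
t 8.97 pos [ 0.6226 -0.0513  0.2391] yaw 81.4 tilt [-0.001  0.001 -1.   ] w 0.998 F [-0.6 -0.2  0.3] q [-0.07  0.42  0.09  1.56 -0.04  1.16  1.46]
shift cm [-0.13 17.02  6.29] roll 0.002
```

View pics/s7.png

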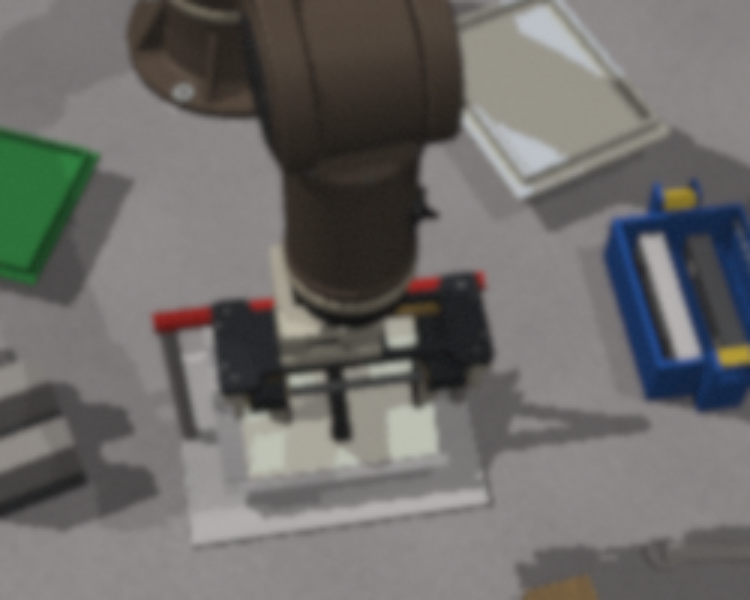

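send_rows:
  steps:
    - [0.5,-0.1,3,0,0]
    - [0.5,-0.1,6,0,0]
    - [0.5,-0.1,8,0,0]
    - [0.5,-0.1,9.5,1,0]
    - [0.5,-0.1,11,2.1,0]
    - [0.5,-0.1,12.5,3.1,0]
    - [0.5,-0.1,14,4.2,0]
    - [0.5,-0.1,14,4.2,0]

```text
clock: 10.02
position: [0.5797, -0.0466, 0.0988]
ee_rot: [-1.275, -1.095, 1.098]
force: [0.0, 1.0, 0.9]
width: 0.5
```

```bash
python3 -c "
from h import *
plan(.560,-.043,.069,81.25)
cv2.imwrite('pics/s8.png',cv2.resize(imaging.get_image('scene')[180:330,220:400],None,fx=4,fy=4))"
```

```text
t 10.03 pos [ 0.5797 -0.0466  0.0988] yaw 81.3 tilt [-0.003  0.    -1.   ] w 0.5 F [0.  1.  0.9] q [-0.06  0.5   0.07  1.83 -0.05  0.82  1.45]
shift cm [0.06 2.98 1.99] roll 0.002
```

View pics/s8.png

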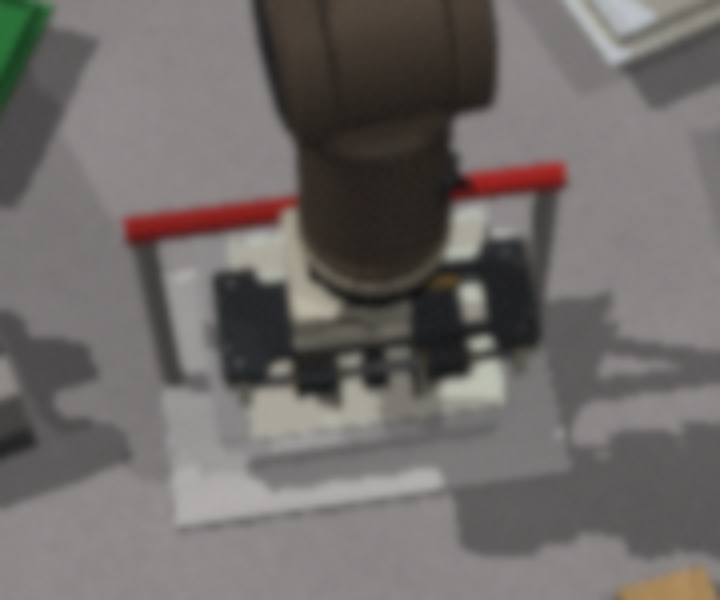

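send_rows:
  steps:
    - [0.5,0.05,1,0.6,0]
    - [0.5,0.05,2,1.3,0]
    - [0.5,0.05,2.5,1.6,0]
    - [0.5,0.05,2.5,1.6,0]

```text
clock: 10.58
position: [0.5646, -0.0449, 0.0743]
ee_rot: [-1.277, -1.095, 1.096]
force: [0.2, 0.8, 0.1]
width: 0.496
```

```bash
python3 -c "
from h import *
plan(.560,-.043,.069,81.25)
cv2.imwrite('pics/s9.png',np.hstack([cv2.resize(imaging.get_image('scene')[180:330,240:390],None,fx=2.6,fy=2.6),cv2.resize(imaging.get_image('top')[160:310,260:410],None,fx=2.6,fy=2.6)]))"
```

```text
t 10.57 pos [ 0.5646 -0.0449  0.0743] yaw 81.2 tilt [-0.001  0.    -1.   ] w 0.496 F [0.2 0.8 0.1] q [-0.06  0.51  0.07  1.89 -0.05  0.75  1.45]
shift cm [0.11 0.53 0.49] roll -0.0
```

View pics/s9.png

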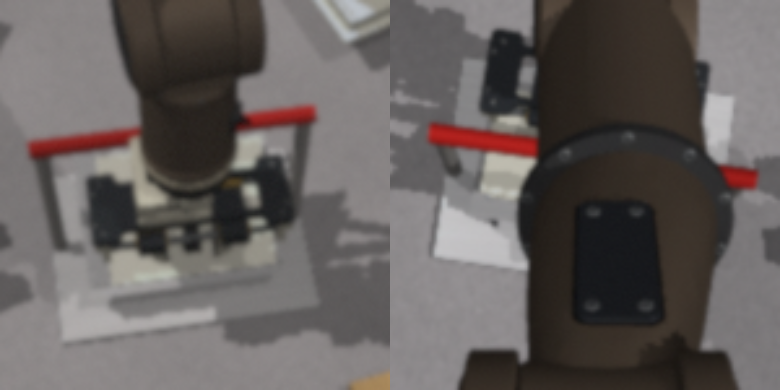

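send_rows:
  steps:
    - [0.5,0.1,0.5,0.4,0]
    - [0.5,0.1,0.5,0.4,0]
    - [0,0.1,0.5,0.4,0]
    - [0,0.1,0.5,0.4,0]
    - [0,0.1,0.5,0.4,0]
    - [0,0.1,0.5,0.4,0]
    - [0,0.1,0.5,0.4,0]
    - [0,0.1,0.5,0.4,0]
    - [0,0.1,0.5,0.4,0]
  squeeze: 50

```text
clock: 11.8
position: [0.5624, -0.0428, 0.0702]
ee_rot: [-1.278, -1.098, 1.095]
force: [3.0, -0.3, 5.2]
width: 0.191
```

```bash
python3 -c "
from h import *
plan(.560,-.043,.069,81.25)"
```

```text
t 11.8 pos [ 0.5624 -0.0428  0.0702] yaw 81.3 tilt [ 0.002  0.    -1.   ] w 0.191 F [ 3.  -0.3  5.2] q [-0.07  0.51  0.07  1.9  -0.05  0.73  1.45]
shift cm [-0.05  0.12  0.23] roll 0.0
```

send_rows:
  steps:
    - [0,0,0,0,0]
    - [0,0,0,0,0]
    - [0,0,-0.4,-0.3,0]
    - [0,0,-1.3,-0.9,0]
    - [0,0,-2.5,-1.75,0]
    - [0,0,-2.5,-1.75,0]

```text
clock: 12.55
position: [0.5803, -0.0461, 0.0959]
ee_rot: [-1.279, -1.098, 1.094]
force: [0.3, 1.1, -4.0]
width: 0.189
```

```bash
python3 -c "
from h import *
plan(.560,-.043,.069,81.25)
cv2.imwrite('pics/s10.png',cv2.resize(imaging.get_image('scene')[180:330,240:390],None,fx=4,fy=4))"
```

```text
t 12.55 pos [ 0.5803 -0.0461  0.0959] yaw 81.2 tilt [ 0.003 -0.    -1.   ] w 0.189 F [ 0.3  1.1 -4. ] q [-0.06  0.5   0.07  1.83 -0.05  0.81  1.45]
shift cm [-0.    2.69  2.06] roll -0.0
```

View pics/s10.png

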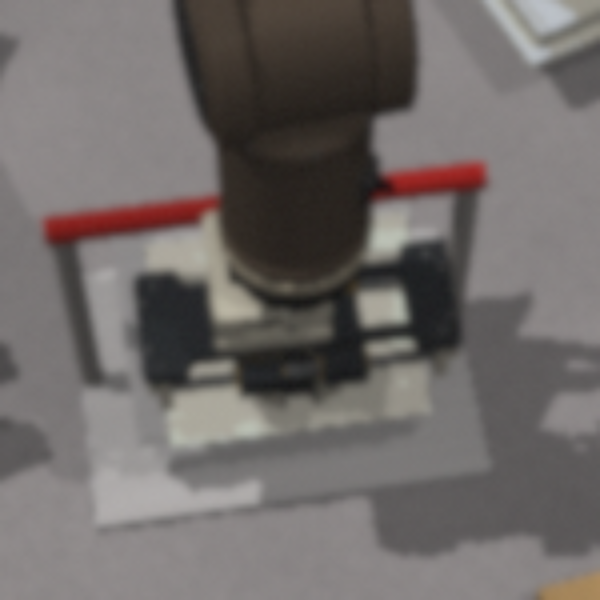

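The lid is off the shelf and tilted in the grip. Lift it clear, then set it flat on a free patch of table to level it. I'll compute a free patch.

send_rows:
  steps:
    - [0,0,-2.5,-1.8,0]
    - [0,0,-5,-3.5,0]
    - [0,0,-8,-5.6,0]
    - [0,0,-11.5,-7.5,0]
    - [0,0,-14,-8,0]
    - [0,0,-14,-8,0]

```text
clock: 13.35
position: [0.6586, -0.0583, 0.2359]
ee_rot: [-1.28, -1.098, 1.094]
force: [-0.1, -0.2, -3.7]
width: 0.19
```

```bash
python3 -c "
from h import *
plan(.62,-.28,.2,81.25)
for nm,uv,z in(('puck',(329,128),.02),('holder',(381,134),.04),('bottle base',(500,197),.03),('vice near rack TL',(424,230),.08),('vice TR',(468,225),.08),('box BL',(440,120),.0),('rack TR',(392,195),.0),('rack BR',(384,272),0),('box BR',(551,126),0),('pendant TL',(493,278),.04)): print(nm,ray('top',uv,z).round(3))
cv2.imwrite('pics/s11.png',imaging.get_image('scene'))"
```

```text
t 13.35 pos [ 0.6586 -0.0583  0.2359] yaw 81.2 tilt [ 0.003 -0.    -1.   ] w 0.19 F [-0.1 -0.2 -3.7] q [-0.06  0.49  0.1   1.47 -0.05  1.19  1.47]
shift cm [-22.51   3.58   0.45] roll -0.0
puck [ 0.769 -0.028  0.02 ]
holder [ 0.747 -0.159  0.04 ]
bottle base [ 0.59  -0.458  0.03 ]
vice near rack TL [ 0.498 -0.255  0.08 ]
vice TR [ 0.511 -0.361  0.08 ]
box BL [ 0.8   -0.319  0.   ]
rack TR [ 0.599 -0.191  0.   ]
rack BR [ 0.402 -0.169  0.   ]
box BR [ 0.786 -0.609  0.   ]
pendant TL [ 0.387 -0.43   0.04 ]
```

View pics/s11.png

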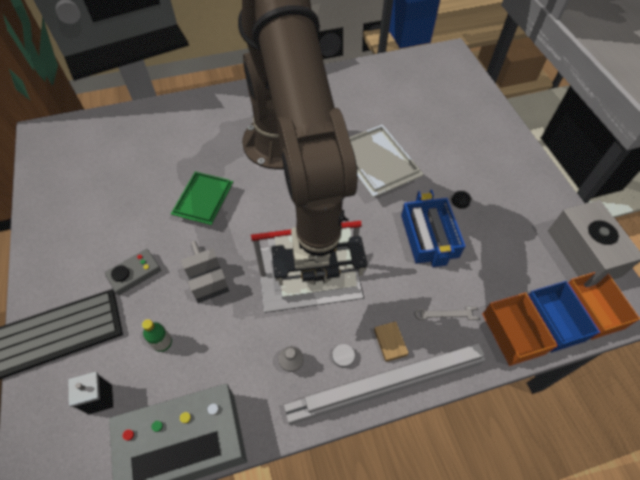

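```bash
python3 -c "
from h import *
plan(.685,-.305,.12,81.25)"
```

```text
t 13.4 pos [ 0.6574 -0.0581  0.2342] yaw 81.2 tilt [-0.  0. -1.] w 0.191 F [-0.7 -1.1 -4.1] q [-0.06  0.49  0.1   1.47 -0.05  1.18  1.47]
shift cm [-23.98  11.42  -6.49] roll -0.0
```

send_rows:
  steps:
    - [0,-3,0,-2,0]
    - [0,-8,0,-4,0]
    - [0,-13,0,-6.5,0]
    - [0,-18,0,-6.5,0]
    - [0,-22,2,-6.5,0]
    - [0,-24,6,-6.5,0]
    - [0,-24,9,-6.5,0]
    - [0,-24,11.4,-6.5,0]
    - [0,-24,13,-6.5,0]
    - [0,-24,15,-6.5,0]
    - [0,-24,17,-6.5,0]
    - [0,-24,17.5,-6.5,0]
    - [0,-24,17.5,-6.5,0]

```text
clock: 15.02
position: [0.6855, -0.3052, 0.0596]
ee_rot: [-1.277, -1.096, 1.096]
force: [-0.1, -0.1, -3.6]
width: 0.19
```

```bash
python3 -c "
from h import *
plan(.688,-.305,.036,81.25)
cv2.imwrite('pics/s12.png',np.hstack([cv2.resize(imaging.get_image('scene')[220:400,130:310],None,fx=2.2,fy=2.2),cv2.resize(imaging.get_image('top')[100:280,350:530],None,fx=2.2,fy=2.2)]))"
```

```text
t 15.03 pos [ 0.6855 -0.3052  0.0596] yaw 81.2 tilt [-0.  0. -1.] w 0.19 F [-0.1 -0.1 -3.6] q [ 0.29  0.78  0.11  1.39 -0.09  0.98  1.83]
shift cm [ 0.06  2.36 -0.25] roll -0.0
```

View pics/s12.png

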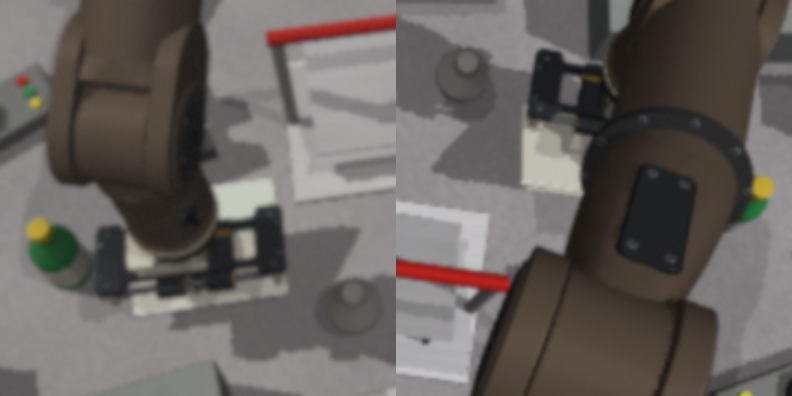

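send_rows:
  steps:
    - [0,0,0.8,0,0]
    - [0,0,1.6,0,0]
    - [0,0,2.1,0,0]
    - [0,0,2.4,0,0]
    - [0,0,2.4,0,0]

```text
clock: 15.75
position: [0.6853, -0.3052, 0.0354]
ee_rot: [-1.277, -1.096, 1.096]
force: [0.2, -0.4, -3.3]
width: 0.187
```

send_rows:
  steps:
    - [0,0,0.3,0,0]
    - [0,0,0.6,0,0]
    - [0,0,0.6,0,0]

```text
clock: 16.12
position: [0.6855, -0.3052, 0.0296]
ee_rot: [-1.278, -1.096, 1.096]
force: [0.2, 0.5, -2.8]
width: 0.195
```

```bash
python3 -c "
from h import *
plan(.688,-.305,.036,81.25)
cv2.imwrite('pics/s13.png',np.hstack([cv2.resize(imaging.get_image('scene')[260:360,150:280],None,fx=6,fy=6)]))"
```

```text
t 16.12 pos [ 0.6855 -0.3052  0.0296] yaw 81.2 tilt [ 0.  0. -1.] w 0.195 F [ 0.2  0.5 -2.8] q [ 0.29  0.81  0.11  1.4  -0.1   0.93  1.84]
shift cm [ 0.06 -0.64 -0.25] roll -0.0
```

View pics/s13.png

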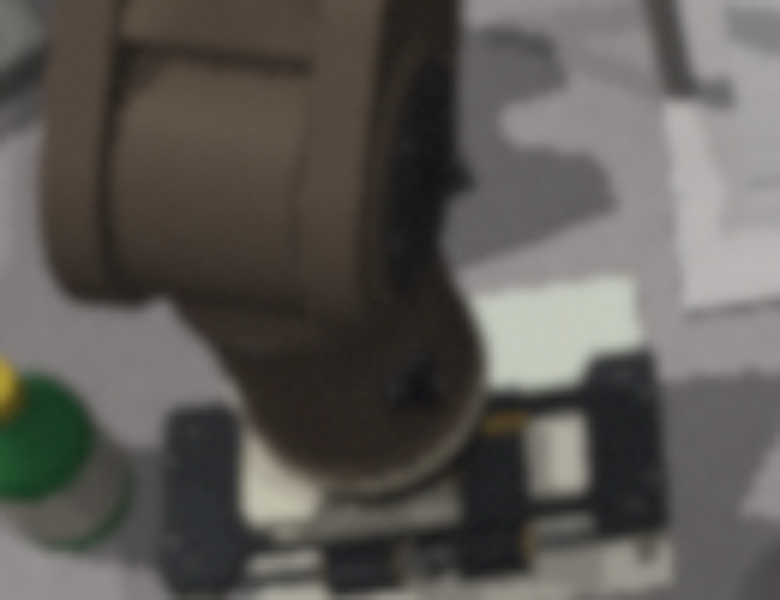

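```bash
python3 -c "
from h import *
a=ray('scene',(150+632/6,260+280/6),.02);b=ray('scene',(150+672/6,260+578/6),.02)
print(a,b,np.linalg.norm(a-b))
for z in(.02,.04,.06,.08): a=ray('scene',(150+632/6,260+280/6),z);print(z,a,np.linalg.norm(a-b-[0,0,0]))
"
```

```text
[ 0.58288415 -0.21098664  0.02      ] [ 0.7192005  -0.22456861  0.02      ] 0.1369913043826674
0.02 [ 0.58288415 -0.21098664  0.02      ] 0.1369913043826674
0.04 [ 0.59222786 -0.21076613  0.04      ] 0.12927706902309555
0.06 [ 0.60157157 -0.21054563  0.06      ] 0.1250328383056148
0.08 [ 0.61091527 -0.21032512  0.08      ] 0.12461367386901023
```

The lid has already swung nearly level in the grip: the corners at (255,307) and (262,356) are 137 mm apart at table height. Lower the last few mm, let go and regrip at the handle's middle.

send_rows:
  steps:
    - [0,0,0.3,0,0]
    - [0,0,0.3,0,0]
    - [0.5,0,0.3,0,0]
    - [0.5,0,0.3,0,0]
    - [0.5,0,0.3,0,0]
    - [0.5,0,0,0,0]
    - [0.5,0,-1,0,0]
    - [0.5,0,-2.8,0,0]
    - [0.5,0,-2.8,0,0]
  squeeze: 20

```text
clock: 17.3
position: [0.687, -0.306, 0.0606]
ee_rot: [-1.282, -1.098, 1.095]
force: [0.4, 0.1, 0.7]
width: 0.5
```

```bash
python3 -c "
from h import *
plan(.651,-.30,.03,81.25)
cv2.imwrite('pics/s14.png',np.hstack([cv2.resize(imaging.get_image('scene')[260:360,150:280],None,fx=6,fy=6)]))"
```

```text
t 17.3 pos [ 0.687  -0.306   0.0606] yaw 81.2 tilt [ 0.004 -0.002 -1.   ] w 0.5 F [0.4 0.1 0.7] q [ 0.29  0.78  0.11  1.38 -0.09  0.98  1.83]
shift cm [0.04 3.05 3.66] roll -0.0
```

View pics/s14.png

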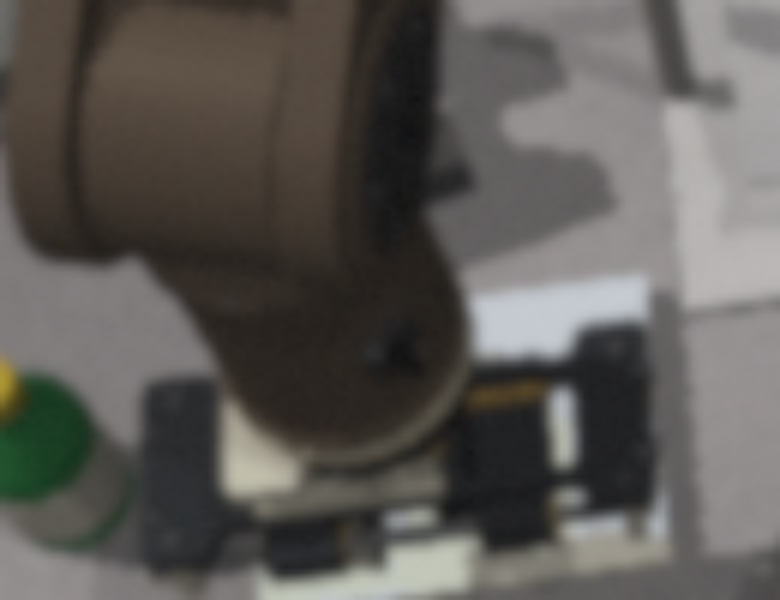

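```bash
python3 -c "
from h import *
uv=crop(150,260,6,[(649,275),(669,555),(258,600)])
w=[ray('scene',p,.018) for p in uv]; print(np.round(w,4)); print(np.linalg.norm(w[0]-w[1]),np.linalg.norm(w[1]-w[2]))
u=w[0]-w[1]; print('yaw x',np.degrees(np.arctan2(u[1],u[0]))); v=w[2]-w[1]; print('yaw y',np.degrees(np.arctan2(v[1],v[0])))
print('centre',(w[0]+w[2])/2)
"
```

```text
[[ 0.5803 -0.2041  0.018 ]
 [ 0.7072 -0.2243  0.018 ]
 [ 0.6766 -0.3917  0.018 ]]
0.12851532540059382 0.17015249373626076
yaw x 170.92555539642876
yaw y -100.34577561459813
centre [ 0.62845174 -0.29790238  0.018     ]
```

send_rows:
  steps:
    - [0.5,0,-4,0,0]
    - [0.5,0,-9,0,0]
    - [0.5,5,-12,0,0]
    - [0.5,11,-12,0,0]
    - [0.5,17,-12,0,0]
    - [0.5,22,-12,0,0]
    - [0.5,22,-12,0,0]

```text
clock: 18.23
position: [0.7195, -0.08, 0.1772]
ee_rot: [-1.271, -1.104, 1.1]
force: [-0.6, 0.2, 0.6]
width: 0.497
```

```bash
python3 -c "
from h import *
cv2.imwrite('pics/s15.png',cv2.resize(imaging.get_image('scene')[240:360,140:280],None,fx=5,fy=5,interpolation=cv2.INTER_CUBIC))
cv2.imwrite('pics/t15.png',cv2.resize(imaging.get_image('top')[110:230,390:510],None,fx=5,fy=5,interpolation=cv2.INTER_CUBIC))
cv2.imwrite('pics/s15f.png',imaging.get_image('scene'))"
```

```text
(no output)
```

View pics/s15.png

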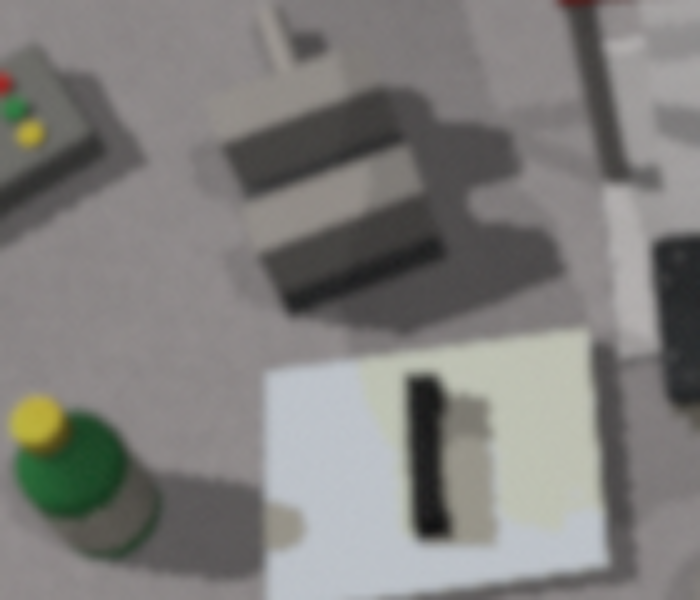

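View pics/t15.png

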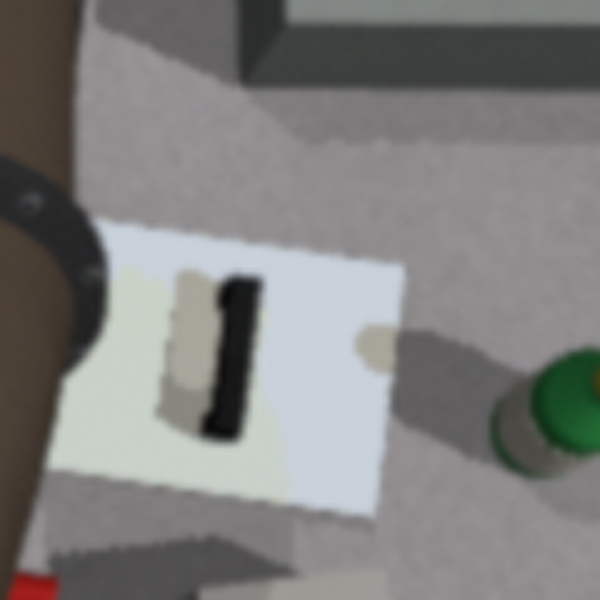

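```bash
python3 -c "
from h import *
p=.018;H=.048
us=crop(140,240,5,[(265,372),(590,328),(610,567),(405,376),(437,374)]); Xs=[(.066,.085,p),(.066,-.085,p),(-.066,-.085,p),(.04,.008,H),(.04,-.008,H)]
ut=crop(390,110,5,[(405,266),(376,517),(48,468),(262,278),(240,440)]); Xt=[(-.066,.085,p),(.066,.085,p),(.066,-.085,p),(-.04,.008,H),(.04,.008,H)]
for o in([('scene',Xs,us),('top',Xt,ut)],[('scene',Xs,us)],[('top',Xt,ut)]):
  q,r=fit(o,[.63,-.3,2.98]); print(q,np.degrees(q[2])-90)
  print(r.tolist())
q,_=fit([('scene',Xs,us),('top',Xt,ut)],[.63,-.3,2.98])
plan(q[0],q[1],.10,np.degrees(q[2])-90)
"
```

```text
[ 0.62987404 -0.29762658  2.99476304] 81.58728270922535
[[0.3, -1.1], [-0.1, -0.9], [-0.0, -0.9], [0.1, -1.2], [-0.0, -1.7], [0.5, -0.7], [0.1, -0.5], [-1.0, -0.9], [0.8, -0.9], [1.2, -2.2]]
[ 0.63301537 -0.29827607  2.99859764] 81.80698944738043
[[0.1, 0.2], [-0.1, 0.1], [0.1, 0.2], [0.0, -0.1], [-0.1, -0.5]]
[ 0.62718376 -0.29649314  3.00423808] 82.13016243685252
[[-0.1, 0.0], [-0.0, 0.3], [-1.3, 0.5], [0.2, 0.1], [0.9, -1.1]]
t 18.38 pos [ 0.7186 -0.089   0.1775] yaw 81.2 tilt [-0.001 -0.001 -1.   ] w 0.497 F [-0.  -0.4  0.7] q [-0.02  0.64  0.12  1.36 -0.07  1.15  1.52]
shift cm [-21.97   7.77   5.57] roll -0.007
```

send_rows:
  steps:
    - [0.5,-5,0,1,0]
    - [0.5,-11,0,3,0]
    - [0.5,-17,0,5.6,-0.01]
    - [0.5,-22,2,5.6,-0.01]
    - [0.5,-22,6,5.6,-0.01]
    - [0.5,-22,10,5.6,-0.01]
    - [0.5,-22,12.5,5.6,-0.01]
    - [0.5,-22,12.5,5.6,-0.01]

```text
clock: 19.38
position: [0.6275, -0.2981, 0.0505]
ee_rot: [-1.271, -1.098, 1.103]
force: [0.1, -0.6, -0.2]
width: 0.502
```

```bash
python3 -c "
from h import *
plan(.6299,-.2976,.023,81.8)"
```

```text
t 19.38 pos [ 0.6275 -0.2981  0.0505] yaw 81.7 tilt [-0.004  0.001 -1.   ] w 0.502 F [ 0.1 -0.6 -0.2] q [ 0.3   0.71  0.11  1.56 -0.09  0.88  1.86]
shift cm [ 0.08  2.75 -0.24] roll -0.002
```

send_rows:
  steps:
    - [0.5,0.1,1.5,-0.2,0]
    - [0.5,0.1,2.5,-0.2,0]
    - [0.5,0.1,2.8,-0.2,0]
    - [0.5,0.1,2.8,-0.2,0]
    - [0,0.1,2.8,-0.2,0]
    - [0,0.1,2.8,-0.2,0]
    - [0,0.1,2.8,-0.2,0]
    - [0,0.1,2.8,-0.2,0]
    - [0,0.1,2.8,-0.2,0]
    - [0,0.1,2.8,-0.2,0]
    - [0,0.1,2.8,-0.2,0]
    - [0,0.1,2.8,-0.2,0]
  squeeze: 50

```text
clock: 20.88
position: [0.6323, -0.2963, 0.0249]
ee_rot: [-1.274, -1.103, 1.103]
force: [-1.0, -1.4, 3.1]
width: 0.168
```

```bash
python3 -c "
from h import *
plan(.6299,-.2976,.023,81.8)"
```

```text
t 20.88 pos [ 0.6323 -0.2963  0.0249] yaw 81.8 tilt [ 0. -0. -1.] w 0.168 F [-1.  -1.4  3.1] q [ 0.3   0.75  0.1   1.57 -0.09  0.83  1.87]
shift cm [-0.16  0.19  0.22] roll 0.0
```

send_rows:
  steps:
    - [0,0,-1,0,0]
    - [0,0,-5,-1,0]
    - [0,0,-11,-2,0]
    - [0,1,-17,-4,0]
    - [0,5,-22,-6,0]
    - [0,11,-23,-6,0]
    - [0,17,-23,-6,0]
    - [0,23,-23,-6,0]
    - [0,29,-23,-6,0]
    - [0,35,-23,-6,0]
    - [0,41,-23,-6,0]
    - [0,47,-23,-6,0.17]
    - [0,52,-23,-5,0.34]
    - [0,56,-23,-3,0.51]
    - [0,58,-23,0,0.68]
    - [0,60,-23,2,0.85]
    - [0,60,-23,4,1.02]
    - [0,60,-23,4,1.19]
    - [0,60,-23,4,1.36]
    - [0,60,-23,4,1.571]

```text
clock: 23.38
position: [0.6771, 0.304, 0.2544]
ee_rot: [-1.569, 0.099, -0.097]
force: [-0.7, 0.5, -3.5]
width: 0.168
```

```bash
python3 -c "
from h import *
plan(.4961,.3320,.17,-8.2)"
```

```text
t 23.38 pos [0.6771 0.304  0.2544] yaw -7.2 tilt [-0.002  0.    -1.   ] w 0.168 F [-0.7  0.5 -3.5] q [-0.74  0.65  0.46  1.21 -0.28  1.34 -0.42]
shift cm [-18.29   8.47   0.52] roll 0.018
```

send_rows:
  steps:
    - [0,-5,1,0.2,0.02]
    - [0,-11,3,0.5,0.02]
    - [0,-16,5.5,0.5,0.02]
    - [0,-18.3,8,0.5,0.02]
    - [0,-18.3,8.5,0.5,0.02]
    - [0,-18.3,8.5,0.5,0.02]
    - [0,-18.3,8.5,0.5,0.02]

```text
clock: 24.25
position: [0.4985, 0.3302, 0.1706]
ee_rot: [-1.567, 0.109, -0.112]
force: [0.8, -0.0, -3.7]
width: 0.17
```

```bash
python3 -c "
from h import *
plan(.4961,.3320,.12,-8.2)
a=imaging.get_image('scene');b=imaging.get_image('top')
cv2.imwrite('pics/sc16.png',a);cv2.imwrite('pics/tp16.png',b)
cv2.imwrite('pics/s16.png',cv2.resize(a[160:280,370:490],None,fx=5,fy=5,interpolation=cv2.INTER_CUBIC))
cv2.imwrite('pics/t16.png',cv2.resize(b[150:290,130:250],None,fx=4,fy=4,interpolation=cv2.INTER_CUBIC))"
```

```text
t 24.25 pos [0.4985 0.3302 0.1706] yaw -8.1 tilt [ 0.002  0.001 -1.   ] w 0.17 F [ 0.8 -0.  -3.7] q [-0.99  0.46  0.45  1.74 -0.23  0.99 -0.59]
shift cm [-0.27  5.06  0.14] roll 0.002
```

View pics/s16.png

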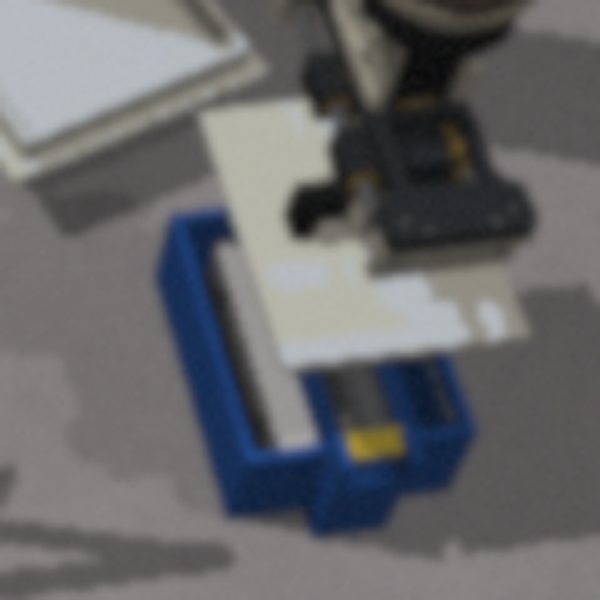

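View pics/t16.png

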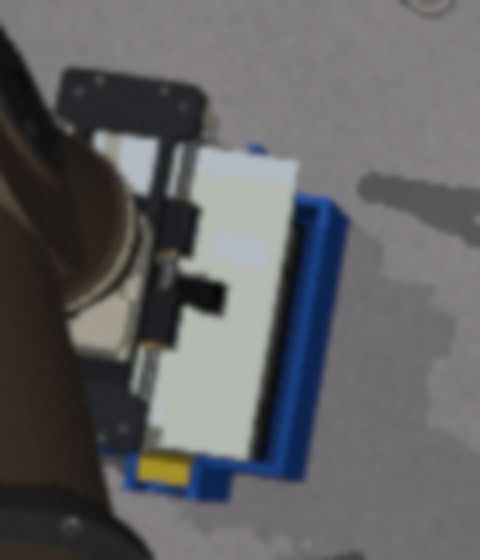

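```bash
python3 -c "
from h import *
w,l,h=.066,.086,.065
tt=crop(130,170,5,[(150,110),(417,152),(85,458),(358,497),(435,178),(380,500)]);Xt=[(-w,l,h),(w,l,h),(-w,-l,h),(w,-l,h),(w,l,0),(w,-l,0)]
st=crop(390,180,6,[(88,135),(345,106),(450,398),(152,497)]);Xs=[(w,-l,h),(-w,-l,h),(-w,l,h),(w,l,0)]
T={}
for n,X,u in(('top',Xt,tt),('scene',Xs,st)):
  T[n],r=fit([(n,X,u)],[.5,.33,-1.71]); print('tub',n,T[n],r.tolist())
z=.1636;l=.085
ls=crop(370,160,5,[(200,112),(285,365),(528,335)]);Ls=[(w,-l,0),(w,l,0),(-w,l,0)]
lt=crop(130,150,4,[(299,160),(250,462)]);Lt=[(w,l,0),(w,-l,0)]
for n,X,u in(('top',Lt,lt),('scene',Ls,ls)):
  q,r=fit([(n,X,u)],[.5,.33,-1.71],z); print('lid',n,q,r.tolist())
  d=q-T[n]; c,s=np.cos(T[n][2]),np.sin(T[n][2]); print('  lid in tub xy mm',1e3*(c*d[0]+s*d[1]),1e3*(-s*d[0]+c*d[1]),np.degrees(d[2]))
  t=arm.observe()['position']; d=q[:2]-t[:2]; print('  lid rel TCP in tub axes',1e3*(c*d[0]+s*d[1]),1e3*(-s*d[0]+c*d[1]))
"
```

```text
tub top [ 0.49501848  0.33229553 -1.70933326] [[-0.2, -0.0], [-0.2, -0.6], [-0.2, 0.0], [-0.5, 0.3], [1.0, -0.8], [0.5, 1.4]]
tub scene [ 0.49800784  0.33123986 -1.72302569] [[-0.4, -0.4], [0.3, -0.5], [0.5, 0.1], [-0.5, 0.9]]
lid top [ 0.49665489  0.33164338 -1.69631833] [[-0.0, 0.3], [0.0, -0.3]]
  lid in tub xy mm 0.4199200662223204 1.7107905278887834 0.7457003528375296
  lid rel TCP in tub axes -1.2647704032006333 -1.6713042872302528
lid scene [ 0.50117351  0.33033653 -1.71157773] [[-0.1, -0.4], [-0.4, 0.4], [0.6, -0.0]]
  lid in tub xy mm 0.41283533191554994 3.266048081741033 0.655919770066325
  lid rel TCP in tub axes -0.6352397687776279 2.9760717906876466
```

Both cameras agree that the lid sits about +0.4 mm in x, +2.5 mm in y and +0.7° from the tub. Correct that and lower to just above the catches.

send_rows:
  steps:
    - [0,-0.27,2,0,0.006]
    - [0,-0.27,4,0,0.006]
    - [0,-0.27,5,0,0.006]
    - [0,-0.27,5,0,0.006]
    - [0,-0.27,5,0,0.006]

```text
clock: 24.98
position: [0.4949, 0.331, 0.1205]
ee_rot: [-1.567, 0.114, -0.115]
force: [0.1, 1.0, -2.6]
width: 0.17
```

```bash
python3 -c "
from h import *
plan(.4960,.3310,.10,-8.5)
a=imaging.get_image('scene');b=imaging.get_image('top')
cv2.imwrite('pics/s17.png',cv2.resize(a[160:280,370:490],None,fx=5,fy=5,interpolation=cv2.INTER_CUBIC))
cv2.imwrite('pics/t17.png',cv2.resize(b[150:290,130:250],None,fx=4,fy=4,interpolation=cv2.INTER_CUBIC))"
```

```text
t 24.98 pos [0.4949 0.331  0.1205] yaw -8.4 tilt [ 0.001  0.001 -1.   ] w 0.17 F [ 0.1  1.  -2.6] q [-0.97  0.51  0.42  1.8  -0.26  0.89 -0.58]
shift cm [0.1  2.05 0.02] roll 0.003
```

View pics/s17.png

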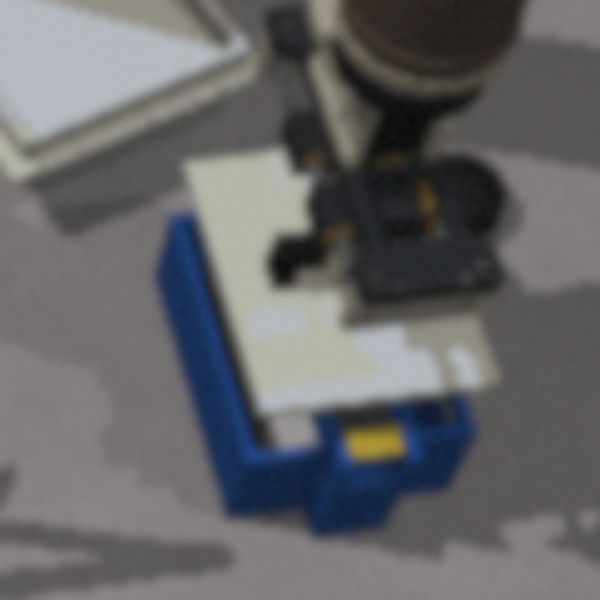

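View pics/t17.png

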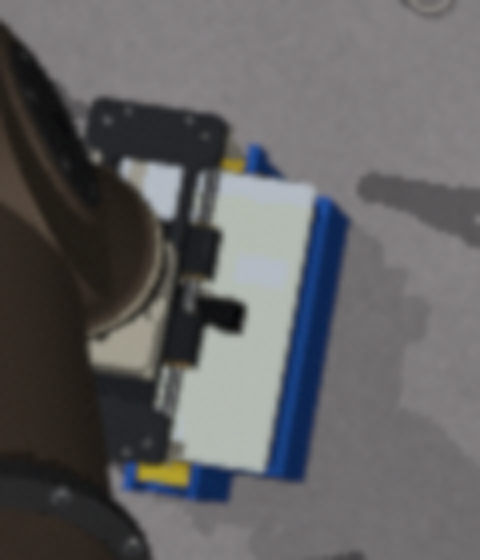

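```bash
cat > rel.py <<'E'
from h import *
T={'top':np.array([.49501848,.33229553,-1.70933]),'scene':np.array([.49800784,.33123986,-1.72302])}
def rel(z,ls,lt,Lt=((1,1),(1,-1))):
  w,l=.066,.085
  for n,X,u in(('top',[(a*w,b*l,0) for a,b in Lt],crop(130,150,4,lt)),('scene',[(w,-l,0),(w,l,0),(-w,l,0)],crop(370,160,5,ls))):
    q,r=fit([(n,X,u)],[.5,.33,-1.71],z); d=q-T[n]; c,s=np.cos(T[n][2]),np.sin(T[n][2])
    print('lid',n,q.round(4),'res',np.abs(r).max(),'in tub xy mm',round(1e3*(c*d[0]+s*d[1]),1),round(1e3*(-s*d[0]+c*d[1]),1),np.degrees(d[2]).round(1))
E
python3 -c "
from rel import *
rel(.1135,[(185,163),(263,413),(498,382)],[(316,187),(268,474)])"
```

```text
lid top [ 0.4929  0.3321 -1.702 ] res 0.0 in tub xy mm 0.4 -2.0 0.4
lid scene [ 0.4982  0.3306 -1.7166] res 0.6 in tub xy mm 0.6 0.3 0.4
```

send_rows:
  steps:
    - [0,0.07,1,0.05,0.004]
    - [0,0.07,2,0.05,0.004]
    - [0,0.07,2.6,0.05,0.004]
    - [0,0.07,3.1,0.05,0.004]
    - [0,0.07,3.1,0.05,0.004]

```text
clock: 25.7
position: [0.4951, 0.3313, 0.0885]
ee_rot: [-1.568, 0.117, -0.117]
force: [1.6, 0.6, -3.3]
width: 0.173
```

```bash
python3 -c "
from h import *
plan(.4960,.3315,.078,-8.5)
a=imaging.get_image('scene');b=imaging.get_image('top')
c=np.zeros((560,790,3),np.uint8);c[:550,:400]=0
c[:480,:400]=cv2.resize(a[175:271,395:475],None,fx=5,fy=5,interpolation=cv2.INTER_CUBIC)
c[:560,400:]=cv2.resize(b[170:282,145:223],None,fx=5,fy=5,interpolation=cv2.INTER_CUBIC)
cv2.imwrite('pics/s18.png',c)"
```

```text
t 25.7 pos [0.4951 0.3313 0.0885] yaw -8.6 tilt [ 0.  0. -1.] w 0.173 F [ 1.6  0.6 -3.3] q [-0.96  0.55  0.41  1.82 -0.29  0.82 -0.56]
shift cm [0.09 1.05 0.03] roll -0.001
```

View pics/s18.png

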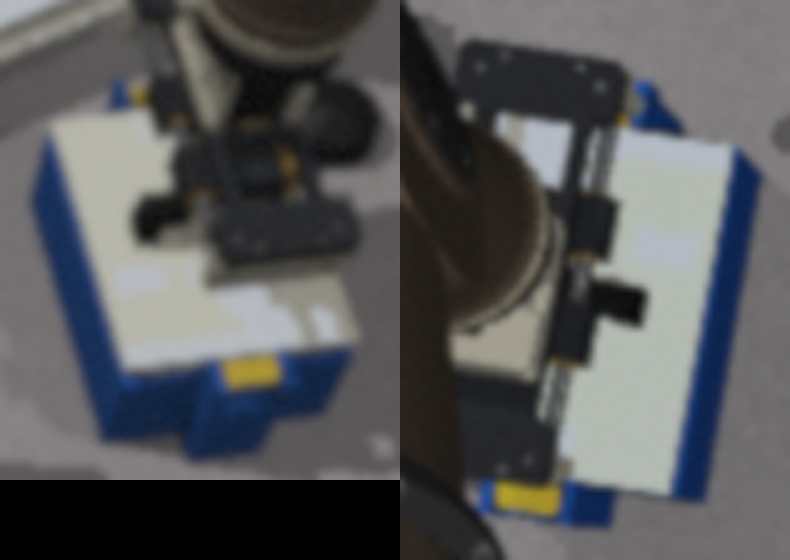

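send_rows:
  steps:
    - [0,0.08,0.2,0.02,0]
    - [0,0.08,0.4,0.02,0]
    - [0,0.08,0.5,0.02,0]
    - [0,0.08,0.5,0.02,0]

```text
clock: 26.3
position: [0.4956, 0.3313, 0.0835]
ee_rot: [-1.568, 0.118, -0.117]
force: [0.6, 1.1, -1.5]
width: 0.172
```

send_rows:
  steps:
    - [0,0,0.15,0,0]
    - [0,0,0.3,0,0]
    - [0,0,0.3,0,0]

```text
clock: 26.68
position: [0.4953, 0.331, 0.08]
ee_rot: [-1.569, 0.118, -0.117]
force: [1.2, 0.5, -9.2]
width: 0.168
```

```bash
cat > pic.py <<'E'
from h import *
import sys
plan(.4960,.3315,.078,-8.5)
a=imaging.get_image('scene');b=imaging.get_image('top')
c=np.zeros((560,790,3),np.uint8)
c[:480,:400]=cv2.resize(a[175:271,395:475],None,fx=5,fy=5,interpolation=cv2.INTER_CUBIC)
c[:560,400:]=cv2.resize(b[170:282,145:223],None,fx=5,fy=5,interpolation=cv2.INTER_CUBIC)
cv2.imwrite(sys.argv[1],c)
E
python3 pic.py pics/s19.png
```

```text
t 26.68 pos [0.4953 0.331  0.08  ] yaw -8.6 tilt [-0.001 -0.001 -1.   ] w 0.168 F [ 1.2  0.5 -9.2] q [-0.96  0.57  0.4   1.83 -0.29  0.81 -0.55]
shift cm [0.07 0.2  0.06] roll -0.001
```

View pics/s19.png

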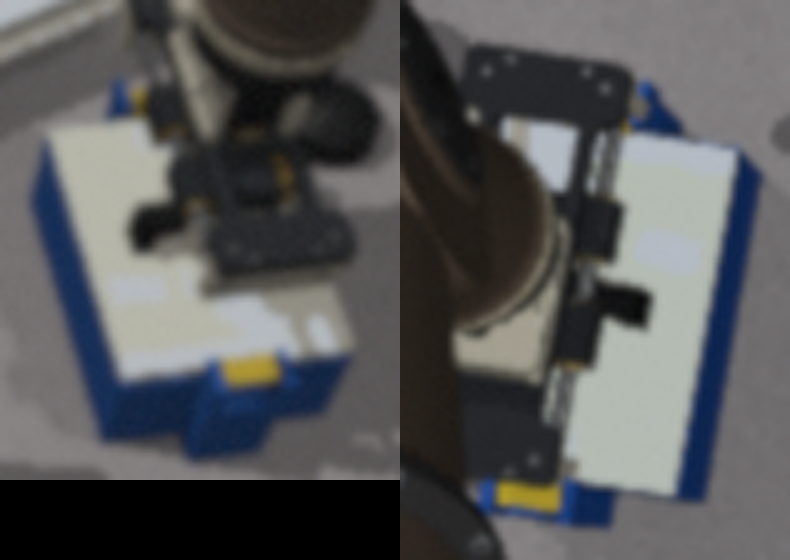

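send_rows:
  steps:
    - [0,0,0.1,0,0]
    - [0,0,0.25,0,0]
    - [0,0,0.25,0,0]

```text
clock: 27.15
position: [0.4959, 0.3312, 0.0783]
ee_rot: [-1.567, 0.118, -0.118]
force: [-0.2, -0.6, -3.4]
width: 0.166
```

send_rows:
  steps:
    - [0,0,0.1,0,0]
    - [0,0,0.2,0,0]
    - [0,0,0.2,0,0]

```text
clock: 27.52
position: [0.496, 0.3314, 0.0778]
ee_rot: [-1.566, 0.117, -0.118]
force: [-4.3, -3.4, 13.0]
width: 0.173
```

send_rows:
  steps:
    - [0,0,0.1,0,0]
    - [0,0,0.2,0,0]
    - [0,0,0.2,0,0]

```text
clock: 27.9
position: [0.496, 0.3314, 0.0778]
ee_rot: [-1.565, 0.118, -0.118]
force: [-12.1, -6.2, 34.6]
width: 0.168
```

```bash
python3 pic.py pics/s20.png
```

```text
t 27.9 pos [0.496  0.3314 0.0778] yaw -8.6 tilt [ 0.     0.002 -1.   ] w 0.168 F [-12.1  -6.2  34.6] q [-0.95  0.57  0.4   1.83 -0.3   0.8  -0.55]
shift cm [-0.01 -0.02  0.01] roll -0.002
```

View pics/s20.png

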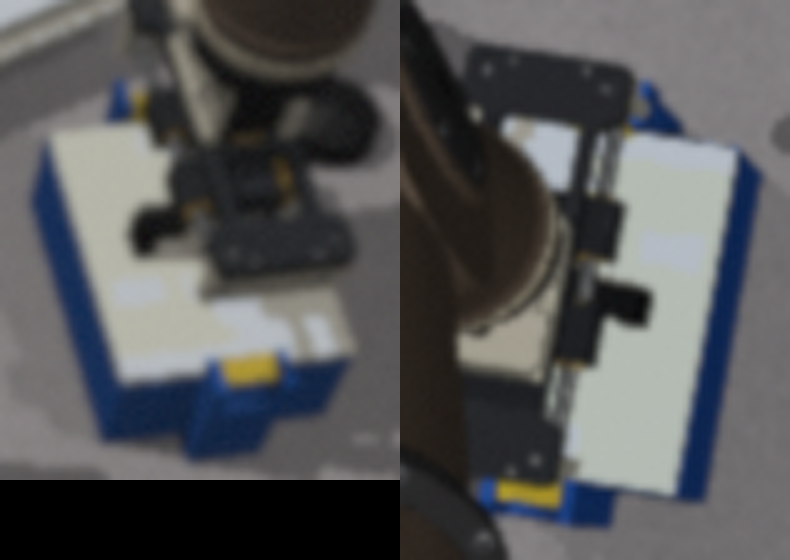

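The push met a hard stop at about 38 N, at the expected home height of TCP z = 0.078. Ease off, release and withdraw.

send_rows:
  steps:
    - [0,0,-0.2,0,0]
    - [0,0,-0.35,0,0]
    - [0.4,0,-0.35,0,0]
    - [0.4,0,-0.35,0,0]
    - [0.4,0,-0.35,0,0]
    - [0.4,0,-1.5,0,0]
    - [0.4,0,-4,0,0]
    - [0.4,0,-9,0,0]
    - [0.4,0,-15,0,0]
    - [0.4,-4,-18,6,0]
    - [0.4,-10,-20,11,0]
    - [0.4,-15,-20,16,0]
    - [0.4,-15,-20,20,0]
    - [0.4,-15,-20,20,0]

```text
clock: 29.75
position: [0.3735, 0.556, 0.2744]
ee_rot: [-1.566, 0.113, -0.111]
force: [0.3, -0.2, 0.1]
width: 0.398
```

```bash
python3 pic.py pics/s21.png;python3 -c "
from h import *
cv2.imwrite('pics/f21.png',imaging.get_image('scene'))"
```

```text
t 29.75 pos [0.3735 0.556  0.2744] yaw -8.2 tilt [-0.001  0.002 -1.   ] w 0.398 F [ 0.3 -0.2  0.1] q [-1.32  0.5   0.43  1.41 -0.21  1.28 -1.02]
shift cm [ 15.34  19.59 -20.51] roll 0.006
```

View pics/s21.png

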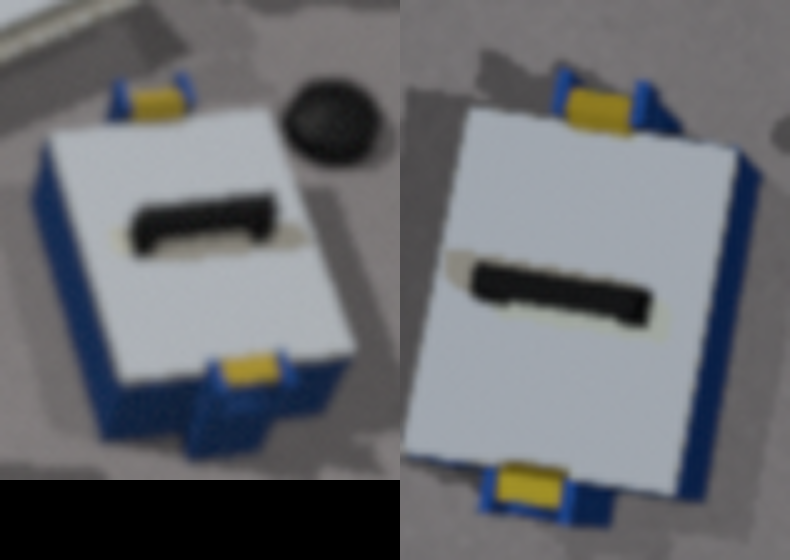

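View pics/f21.png

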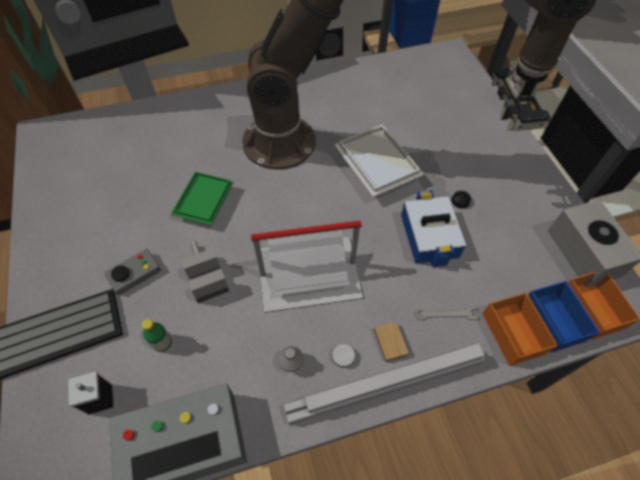

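```bash
python3 -c "
from rel import *
w,l=.066,.085
ut=crop(145,170,5,[(70,108),(338,150),(5,455),(278,495)]);Xt=[(-w,l,0),(w,l,0),(-w,-l,0),(w,-l,0)]
us=crop(395,175,5,[(50,132),(270,108),(355,350),(122,382)]);Xs=[(w,-l,0),(-w,-l,0),(-w,l,0),(w,l,0)]
for n,X,u in(('top',Xt,ut),('scene',Xs,us)):
  q,r=fit([(n,X,u)],[.5,.33,-1.71],.071); d=q-T[n]; c,s=np.cos(T[n][2]),np.sin(T[n][2])
  print(n,q.round(4),r.tolist(),1e3*(c*d[0]+s*d[1]),1e3*(-s*d[0]+c*d[1]),np.degrees(d[2]))
f=lambda p:np.concatenate([(proj(n,np.c_[pose(np.r_[p[n=='scene'],0.][:0] if 0 else p[:3],X)[:,:2],p[3]+np.array(X)[:,0]*p[4]+np.array(X)[:,1]*p[5]])-u).ravel() for n,X,u in(('top',Xt,ut),('scene',Xs,us))])
r=least_squares(f,[.5,.33,-1.71,.07,0,0]);print(r.x.round(4))
a=cv2.imread('pics/top0.png');b=imaging.get_image('top')
for im in(a,b):
  m=cv2.inRange(cv2.cvtColor(im,cv2.COLOR_BGR2HSV),(20,120,80),(35,255,255))
  for y0,y1 in((180,205),(255,280)):
    M=cv2.moments(m[y0:y1,150:210],True);print(M['m00'],M['m10']/M['m00']+150,M['m01']/M['m00']+y0)
"
```

```text
top [ 0.4951  0.3323 -1.7112] [[0.0, 0.2], [0.1, -0.3], [-0.0, -0.1], [-0.1, 0.1]] -0.057127397592025134 0.036465722854972044 -0.1056062365336257
scene [ 0.4995  0.3314 -1.7262] [[-0.0, 0.0], [-0.2, -0.0], [0.2, 0.4], [0.1, -0.4]] -0.3385127221565214 1.4137165361908934 -0.18161076056071673
[ 0.496   0.334  -1.7162  0.0651 -0.0086 -0.0056]
87.0 184.4712643678161 191.93103448275863
86.0 170.62790697674419 266.3488372093023
84.0 184.4404761904762 191.79761904761904
83.0 170.50602409638554 266.4578313253012
```

All checks agree: lid to tub within 1.5 mm and 0.2°, and both catches back within 0.2 px of their starting place. The bystanders look unmoved. Handing in.

```bash
python3 -c "
from cell import arm
print(arm.sign_off())"
```

```text
the job is handed in; nothing more can be done
None
```

The job is done and handed in at about 30 s of robot time. The aluminium bar is flat on the pad beside the dark bar, and the lid is on the tub under both catches. Sign-off reports no verdict, so this rests on my own checks.

- **Bar:** I turned it over the pad and set it down. A picture taken before the lid went on shows it lying flat there, beside the dark bar.
- **Lid:** The tool cannot tilt, so I gripped the lower end of the handle and lifted it off the rack square to the slope. I then set it flat on a free patch of table, regripped it at the middle and pressed it onto the tub. The push reached about 38 N against a hard stop at the expected home height.
- **Last checks:** The lid is centred on the tub to within 0.1 mm by the top camera and 1.5 mm by the scene camera, and in line to 0.2°. Both yellow catches are back within 0.2 pixel of where they started. The hand is clear and the force reads near zero.
- **Disagreement:** The two cameras differ by 3–4 mm in absolute position along x, so I measured the lid relative to the tub in each view. A looser fit using both cameras gave the plate a tilt of about 0.01 rad, which is within that error.
- **Bystanders:** By eye, in the last picture, the other things on the table are where they were.

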